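# Load the dry-block heater before the assay

### The job

Load the dry-block heater for pre-warming: stand the amber reagent bottle, the small dropper bottle, the test tube and the square cuvette each in a well of the aluminium block that is bored to its shape and size. Keep each one upright, lower it gently right to the bottom of the well before letting go, and leave the waste beaker standing where it is.

Things in the scene. Friction and masses are not known exactly. Their poses are not given: they have to be found in the camera images.
- amber_bottle: Amber reagent bottle with black screw cap, a 56 mm thick round cylinder, 105 mm tall, about 170 g, standing on the bench. Grip the body between 50 and 85 mm above its foot. Origin: centre of its underside; z up.
- dropper_bottle: Small white dropper bottle with a red cap, round, 29 mm thick, 62 mm tall, about 30 g, standing on the bench. Grip the body in its upper half. Origin: centre of its underside; z up.
- cuvette: Square cuvette with stopper, 12 x 12 mm, 45 mm tall (49 mm with the stopper), about 12 g, standing on the bench; easily tipped. Grip across two sides in the upper half. Origin: centre of its underside; z up, x and y square to its sides.
- test_tube: Glass test tube, 15 mm thick (17 mm at the rim), 100 mm long, round bottom, pink liquid inside, about 12 g, standing alone in a fixed white rack (62 x 205 mm, 70 mm high), its rim 107 mm above the bench. Grip its upper 30 mm and pull straight up until the bottom is above 75 mm. Origin: bottom of the tube, on its axis; z up along the tube.
- bottle_block: An aluminium block of the dry-block heater, 91 x 91 mm from above and 50 mm high. It has one large round well at its centre, 64 mm across and 36 mm deep. Origin: centre of its underside; z up, x and y along its edges; the top face is at 50 mm above the origin (64 mm above the bench).
- vial_block: An aluminium block of the dry-block heater, 91 x 91 mm from above and 50 mm high. It has four round wells, 37 mm across and 28 mm deep. The wells are alike and lie at x = +-22, y = +-22 mm from the block's centre; any one of them will do. Origin: centre of its underside; z up, x and y along its edges; the top face is at 50 mm above the origin (64 mm above the bench).
- tube_block: An aluminium block of the dry-block heater, 91 x 91 mm from above and 50 mm high. It has four narrow round wells, 21 mm across and 44 mm deep. The wells are alike and lie at x = +-22, y = +-22 mm from the block's centre; any one of them will do. Origin: centre of its underside; z up, x and y along its edges; the top face is at 50 mm above the origin (64 mm above the bench).
- cuvette_block: An aluminium block of the dry-block heater, 91 x 91 mm from above and 50 mm high. It has four square wells, 20 x 20 mm and 22 mm deep. The wells are alike and lie at x = +-22, y = +-22 mm from the block's centre; any one of them will do. Origin: centre of its underside; z up, x and y along its edges; the top face is at 50 mm above the origin (64 mm above the bench).
- heater: Dry-block heater, fixed: a grey housing 206 x 206 mm, rim 56 mm high, in which the four blocks stand two by two, 93 mm centre to centre (tops at 64 mm; which block is in which corner varies). On its -x side a low sloping control panel, up to 56 mm high, reaches 62 mm farther. Origin: under the middle of the four blocks, at bench height; the blocks' axes are parallel to its own.
- waste_beaker: Glass beaker with some yellowish liquid, 66 x 71 mm, 86 mm tall, standing loose on the bench among the things to be moved; a bystander. Origin: at its underside, within 4 mm of the centre; z up.

How it is judged:
At the end, for the whole second after the job is handed in: Each vessel stands in a well of the block bored for it (bottle within 12 mm, the others within 45 mm of that block's centre), down to within 6 mm of the well's bottom, under 0.25 rad off upright, released, at rest; the waste beaker is upright within 20 mm of its place (horizontal distance between amber_bottle and bottle_block below 0.012 m and z of amber_bottle in the frame of bottle_block between 0 and 0.02 m and angle between each of amber_bottle, dropper_bottle, test_tube, cuvette's own z axis and vertical below 0.25 rad and linear speed of each of amber_bottle, dropper_bottle, test_tube, cuvette below 0.03 m/s and horizontal distance between dropper_bottle and vial_block below 0.045 m and z of dropper_bottle in the frame of vial_block between 0 and 0.028 m and horizontal distance between test_tube and tube_block below 0.045 m and z of test_tube in the frame of tube_block between 0 and 0.012 m and horizontal distance between cuvette and cuvette_block below 0.045 m and z of cuvette in the frame of cuvette_block between 0 and 0.034 m and angle between waste_beaker's own z axis and vertical below 0.1 rad and distance of waste_beaker from where it was at the start of the episode below 0.02 m); the robot touches nothing.
It fails at once if a vessel is tipped over (more than about 40 degrees) (angle between any of amber_bottle, dropper_bottle, test_tube, cuvette's own z axis and vertical above 0.7 rad).
It fails at once if a vessel is dropped into its well instead of being lowered (moves faster than 0.6 m/s inside its block) ((horizontal distance between amber_bottle and bottle_block below 0.045 m and z of amber_bottle in the frame of bottle_block below 0.05 m and linear speed of amber_bottle above 0.6 m/s) or (horizontal distance between dropper_bottle and vial_block below 0.045 m and z of dropper_bottle in the frame of vial_block below 0.05 m and linear speed of dropper_bottle above 0.6 m/s) or (horizontal distance between test_tube and tube_block below 0.045 m and z of test_tube in the frame of tube_block below 0.05 m and linear speed of test_tube above 0.6 m/s) or (horizontal distance between cuvette and cuvette_block below 0.045 m and z of cuvette in the frame of cuvette_block below 0.05 m and linear speed of cuvette above 0.6 m/s)).
It fails at once if the waste beaker is pushed away or knocked over (distance of waste_beaker from where it was at the start of the episode above 0.02 m or angle between waste_beaker's own z axis and vertical above 0.35 rad).
It also fails if it takes over 104 s, if anything falls off the work surface, if the arm or the gripper's body presses on something with over 40 N, if the wrist force passes 120 N, or if a joint passes its speed limit or range.

### The arm

A 6-joint arm with a two-finger parallel gripper is mounted at the origin on a cart in front of the work surface, level with it; the furniture and walls round the work are solid. World frame = base frame: x ahead of the robot, y to its left, z up, the work surface at z = 0. Lengths are in m, angles in rad, forces in N, time in s.
With the tool pointing down it reaches from about 0.375 to 0.975 m from the base axis. Payload 3.8 kg.
Tool frame: the origin (TCP) lies midway between the tips of the shut fingers; the grasp point (between the pads) lies 19 mm behind it; z points along the fingers, y is the line along which they close (so a half turn about z gives the same grasp; the last joint's range is limited). The gripper opens to 85 mm and grips with 20 to 120 N. Pads are 22 mm wide; open, the fingers measure 114 mm over their backs; the gripper's body (76 mm by 85 mm) begins 54 mm behind the grasp point. The pads swing forward as they close: fully open they stand 13 mm farther back than shut.
Start: joints at [-1.206, 0.264, 1.604, -0, 1.274, -0.037], TCP at [0.264, -0.621, 0.231] pointing down, gripper open.
Joint ranges: [-2.63, 2.63], [-0.94, 2.18], [0.31, 2.57], [-1.31, 4.45], [0, 2.66], [-2.55, 2.55]. Speed limits (rad/s): [2.57, 2.57, 3.14, 3.14, 3.14, 3.14].

### API

Orientations are given as a rotation vector (axis times angle).
In Python, from workcell import bot, read_camera, camera_info, ticket gives the robot as it stands.
- The arm moves only by the tool servo_tool, never from a script. Its argument "targets" is a list of rows, each an object of numbers: "hand": the closure, from -1 (fully open) to 1 (shut); "x", "y", "z": the shift along the tool's x, y, z as a fraction of full scale; "roll": the turn about the tool's z as a fraction of full scale. In form: [{"hand": .., "x": .., "y": .., "z": .., "roll": ..}, ...]. A call has 1 to 10 rows; each row is the pose to reach, as a shift and turn from the pose commanded when the call began, along the tool's axes at that moment, turning the shorter way round; what a row does not reach only later rows make up. Full scale, the value 1, is 50 cm for a shift and 180 degrees for a turn. A row lasts 1/12 s, in which the tool goes at most 41.7 mm and 7.16 degrees, less where a joint would pass 70% of its speed; a pose out of reach is approached as far as the arm can. A call with a number of a shift or a turn outside -1 to 1 is refused whole. A call with a gripper value outside its range is refused whole. The fingers move at their own pace and stop on an object; "grip_force" is the grip in N (left out, the last holds). Time passes only in rows, so rows that repeat a pose let the fingers close. It gives the time, the measured TCP pose, the force, the opening and the grip force at its end, in the units of the state.
- bot.read_state(): the state, without advancing time (a new reading comes with each control period).
- read_camera(name): name is "scene" or "top" or "wrist"; returns the picture (420x560x3 uint8, red, green, blue); there is no depth.
- camera_info(name): a dict with "fx", "fy", "cx", "cy" (pixels), "eye" and "orientation" of the camera in the world; the wrist camera has in their place "T_tool_cam" (4x4, takes a point from camera to tool coordinates, whose origin is the TCP and whose axes are the flange's). Camera axes: x right, y down, z forward; pixel columns grow to the right and rows downward; lengths in m; the calibration is good to about 2 mm. A picture is of the moment at which its call begins: read the wrist's pose just before it. camera_info takes no time and is no camera call.
- ticket.finish_job(): hands the job in; it is judged then, once.
The state is a dict: "time": time; "q": joint angles; "joint_vel": joint speeds; "joint_torque": joint torques, N m; "tool_pos": TCP position; "tcp_rot": TCP orientation; "wrist_force": force on the tool from outside, world axes, zero at the start; "torque": the same for the moment, N m; "width": opening from 0.0 (shut) to 1.0 (fully open); "grip_force": force on a finger pad.
Only numpy, scipy, OpenCV 4.12 (cv2) and the standard library are available. Lean on these libraries where they do the work, as an engineer would, in place of code of your own. Each camera call takes 0.05 s, during which the arm holds its last target. There are 200 camera calls.

## Working session

There is one attempt and no reset: what is moved stays moved. The work goes in short steps, Python scripts to look and compute and a tool call to move; the robot and the scene stay as the last step left them, time stands still between calls to the robot, and variables do not carry over. Pictures are saved under pics/ and viewed, at most 14 in all, crops included, and the job is handed in when it is done.

Besides the shell and the picture viewer there is one more tool, called after "Call:" by a JSON object that holds its "op" and its "data". servo_tool: Moves the arm, as the interface text tells. Its arguments: {"type":"object","properties":{"targets":{"type":"array"},"grip_force":{"type":"number"}},"required":["targets"]}

```bash
ls; mkdir -p pics
python3 - <<'E'
from workcell import bot, read_camera, camera_info
import cv2, numpy as np
for n in("scene","top"):
    im=read_camera(n); cv2.imwrite(f"pics/{n}0.png",im[:,:,::-1]); print(n,camera_info(n))
print(camera_info("wrist")); print(bot.read_state())
E
```

```text
pics
scene {'fx': 517.0440194404609, 'fy': 517.0440194404609, 'cx': 274.8606115406547, 'cy': 218.6450950046558, 'eye': array([-0.28047645,  0.86558521,  0.67015831]), 'orientation': array([-0.90920444,  2.23201529, -1.33830535])}
top {'fx': 393.18719114808835, 'fy': 393.18719114808835, 'cx': 283.1328175168779, 'cy': 206.56713494091142, 'eye': array([0.45717772, 0.04384204, 1.07373662]), 'orientation': array([-2.20190224,  2.17826114, -0.12388878])}
{'fx': 331.30995421671054, 'fy': 331.30995421671054, 'cx': 279.17358406806534, 'cy': 206.3979037814505, 'T_tool_cam': array([[ 9.81509448e-04, -9.51956997e-01, -3.06230161e-01,
         7.73021693e-02],
       [ 9.99999342e-01,  1.11603979e-03, -2.64223125e-04,
        -6.42900257e-04],
       [ 5.93294099e-04, -3.06229700e-01,  9.51957467e-01,
        -1.42310731e-01],
       [ 0.00000000e+00,  0.00000000e+00,  0.00000000e+00,
         1.00000000e+00]])}
{'time': 0.1, 'q': array([-1.20592780e+00,  2.64698801e-01,  1.60524176e+00, -6.92948352e-06,
        1.27369480e+00, -3.68833292e-02]), 'joint_vel': array([ 0.00029759, -0.002695  , -0.00443104, -0.00064484, -0.00021366,
        0.0023587 ]), 'joint_torque': array([ 4.17750070e-04, -5.16707325e+01, -3.68589592e+01, -8.91450054e-05,
        6.25439541e-03, -1.10344280e-05]), 'tool_pos': array([ 0.26371707, -0.62063514,  0.23007004]), 'tcp_rot': array([-3.07644768e+00, -6.26436061e-01,  5.33766617e-04]), 'wrist_force': array([-0.17105407, -0.01895297,  0.24829171]), 'torque': array([0.09289001, 0.01531828, 0.0051724 ]), 'grip_force': 0.0, 'width': 0.9979259570443504}
```

View pics/top0.png

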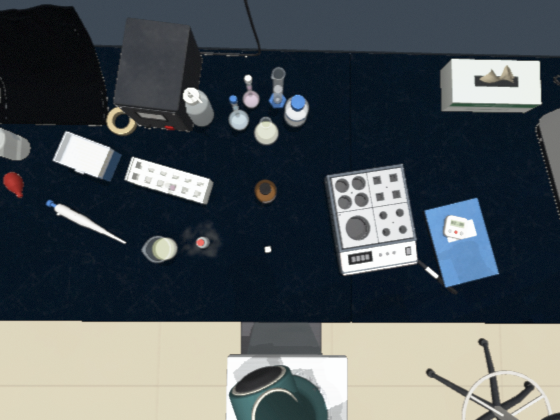

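View pics/scene0.png

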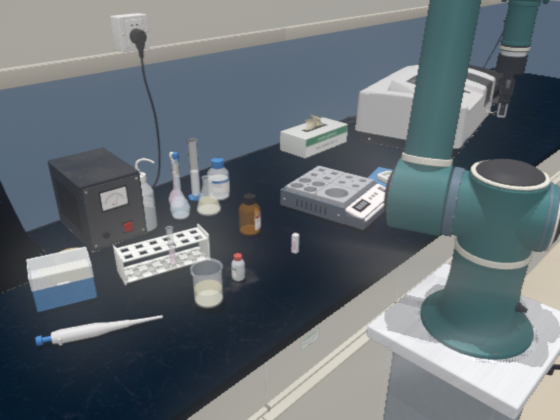

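The top view (up = +x, right = −y) shows these positions:
- **Heater:** spans (327-418, 165-275). Within it, the vial block is at (351,191), cuvette block (386,187), bottle block (358,229) and tube block (393,222).
- **Vessels:** amber bottle (265,190), dropper (203,243), cuvette (268,249), beaker (160,248).
- **Rack:** around (169,180). In the scene view the tube stands near (171,245).

```bash
cat > h.py <<'E'
from workcell import bot, read_camera, camera_info
import cv2, numpy as np
from scipy.spatial.transform import Rotation as R
def cam(n):
    c=camera_info(n)
    if n=="wrist":
        s=bot.read_state(); T=np.array(c["T_tool_cam"]); Rt=R.from_rotvec(s["tcp_rot"]).as_matrix()
        return c,Rt@T[:3,3]+s["tool_pos"],Rt@T[:3,:3]
    return c,np.array(c["eye"]),R.from_rotvec(c["orientation"]).as_matrix()
def ray(C,u,v,z):
    c,e,M=C; d=M@np.array([(u-c["cx"])/c["fx"],(v-c["cy"])/c["fy"],1]); return e+d*(z-e[2])/d[2]
def proj(C,p):
    c,e,M=C; q=M.T@(np.array(p)-e); return np.array([c["fx"]*q[0]/q[2]+c["cx"],c["fy"]*q[1]/q[2]+c["cy"]])
def snap(name):
    C=cam("wrist"); im=read_camera("wrist")[:,:,::-1].copy(); cv2.imwrite(f"pics/{name}.png",im); return C,im
def togo(p,yaw=None):
    "shift to world point p in tool axes (mm) and units; roll to make tool y at world yaw (deg)"
    s=bot.read_state(); Rt=R.from_rotvec(s["tcp_rot"]).as_matrix(); d=Rt.T@(np.array(p)-s["tool_pos"])
    a=np.degrees(np.arctan2(Rt[1,1],Rt[0,1])); r=None
    if yaw is not None: r=-((yaw-a+90)%180-90)/180
    print("units",(d/.5).round(4),"roll",r,"yaw y",a.round(2),"tcp",s["tool_pos"].round(4),"q6",s["q"][5].round(2),"t",round(s["time"],2),"width",round(s["width"],3))
E
python3 - <<'E'
from h import *
C=cam("top")
for n,u,v,z in [("amber",265,187,.105),("dropper",203,242,.062),("cuv",268,249,.049),("beaker",152,250,0),("vialb",351,191,.064),("cuvb",386,187,.064),("botb",358,229,.064),("tubeb",393,222,.064),("rackA",129,160,.07),("rackB",212,184,.07)]:
    print(n,ray(C,u,v,z)[:2].round(3))
togo([.40,-.2,.35])
s=bot.read_state();print(R.from_rotvec(s["tcp_rot"]).as_matrix().round(2))
im=cv2.imread("pics/top0.png"); 
cv2.imwrite("pics/t1.png",cv2.resize(im[150:270,120:280],None,fx=5,fy=5,interpolation=cv2.INTER_CUBIC))
E
```

```text
amber [0.589 0.064]
dropper [0.452 0.22 ]
cuv [0.435 0.055]
beaker [0.428 0.367]
vialb [ 0.587 -0.159]
cuvb [ 0.599 -0.251]
botb [ 0.489 -0.177]
tubeb [ 0.508 -0.268]
rackA [0.659 0.413]
rackB [0.6 0.2]
units [ 0.5798 -0.6682 -0.2385] roll None yaw y -66.98 tcp [ 0.2637 -0.6206  0.2301] q6 -0.04 t 0.1 width 0.998
[[ 0.92  0.39 -0.  ]
 [ 0.39 -0.92  0.  ]
 [ 0.   -0.   -1.  ]]
```

View pics/t1.png

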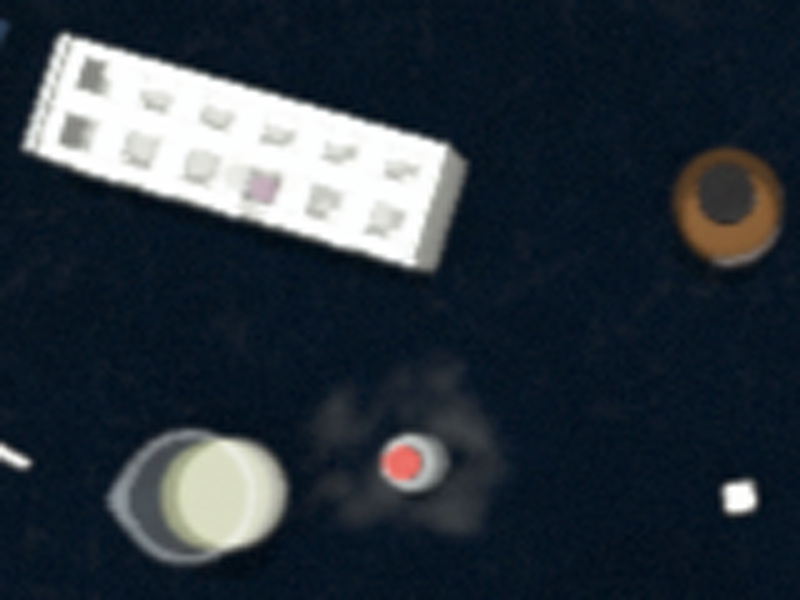

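The crop shows the pink tube at top-image pixel (172,187), in the rack's near row. The cuvette is at (268,249), slightly rotated. I'll move over the heater next.

```bash
python3 -c "
from h import *
togo([.56,-.2,.30],-83)"
```

```text
units [ 0.8744 -0.5429 -0.1387] roll 0.08899336999560982 yaw y -66.98 tcp [ 0.2637 -0.6206  0.2301] q6 -0.04 t 0.1 width 0.998
```

Call:
{"op": "servo_tool", "data": {"targets": [{"hand": -1,"x": 0.3,"y": -0.19,"z": -0.14,"roll": 0.03},{"hand": -1,"x": 0.874,"y": -0.543,"z": -0.139,"roll": 0.089},{"hand": -1,"x": 0.874,"y": -0.543,"z": -0.139,"roll": 0.089},{"hand": -1,"x": 0.874,"y": -0.543,"z": -0.139,"roll": 0.089},{"hand": -1,"x": 0.874,"y": -0.543,"z": -0.139,"roll": 0.089},{"hand": -1,"x": 0.874,"y": -0.543,"z": -0.139,"roll": 0.089},{"hand": -1,"x": 0.874,"y": -0.543,"z": -0.139,"roll": 0.089},{"hand": -1,"x": 0.874,"y": -0.543,"z": -0.139,"roll": 0.089},{"hand": -1,"x": 0.874,"y": -0.543,"z": -0.139,"roll": 0.089},{"hand": -1,"x": 0.874,"y": -0.543,"z": -0.139,"roll": 0.089}]}}

```text
time: 0.93
tool_pos: [0.5011, -0.2828, 0.2888]
tcp_rot: [-3.135, -0.192, 0.001]
wrist_force: [0.0, -0.3, 0.8]
width: 1.002
grip_force: 0.0
```

Call:
{"op": "servo_tool", "data": {"targets": [{"hand": -1,"x": 0.33,"y": -0.19,"z": 0,"roll": 0.0},{"hand": -1,"x": 0.33,"y": -0.19,"z": 0,"roll": 0},{"hand": -1,"x": 0.33,"y": -0.19,"z": 0,"roll": 0},{"hand": -1,"x": 0.33,"y": -0.19,"z": 0,"roll": 0},{"hand": -1,"x": 0.33,"y": -0.19,"z": 0,"roll": 0}]}}

```text
time: 1.35
tool_pos: [0.6553, -0.1669, 0.2881]
tcp_rot: [-3.134, -0.196, -0.0]
wrist_force: [-0.6, 0.9, -0.8]
width: 1.0
grip_force: 0.0
```

```bash
python3 -c "
from h import *
C,im=snap('w1')
togo([.5,0,.3])
np.save('C1.npy',np.concatenate([C[1][:,None],C[2]],1))"
```

```text
units [-0.2708 -0.3669 -0.0243] roll None yaw y -82.76 tcp [ 0.6575 -0.1649  0.2876] q6 1.16 t 1.4 width 0.999
```

View pics/w1.png

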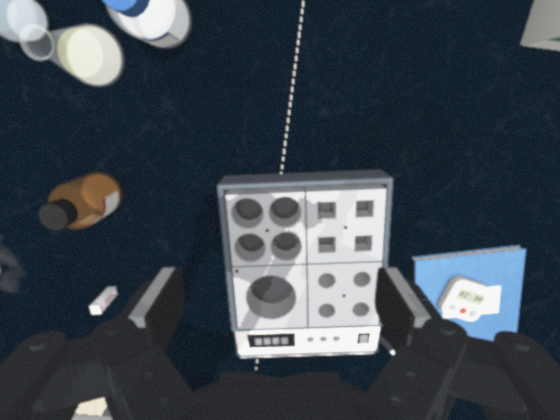

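The wells are all clear: vial block upper left (268,227), cuvette block upper right (345,226), bottle well (271,297), tube wells (326-361, 280-310). I'll segment them and fit the block layout.

Run:
```python
from h import *
im=cv2.imread("pics/w1.png"); A=np.load("C1.npy"); C=(camera_info("wrist"),A[:,0],A[:,1:])
g=cv2.cvtColor(im,cv2.COLOR_BGR2GRAY)
m=((g<135)*255).astype(np.uint8); m[:188]=0;m[330:]=0;m[:,:230]=0;m[:,388:]=0
n,l,st,ce=cv2.connectedComponentsWithStats(m,connectivity=4)
for s in st[1:]:
    if 80<s[4]<4000:
        x,y,w,h=s[:4]; u,v=x+(w-1)/2,y+(h-1)/2
        print((u,v),w,h,s[4],ray(C,u,v,.064)[:2].round(4))
```

```text
(np.float64(290.0), np.float64(190.5)) 121 6 372 [ 0.6354 -0.1812]
(np.float64(247.0), np.float64(212.5)) 31 30 712 [ 0.6027 -0.1349]
(np.float64(284.0), np.float64(211.5)) 31 28 698 [ 0.6094 -0.1776]
(np.float64(364.5), np.float64(208.0)) 16 15 209 [ 0.6255 -0.27  ]
(np.float64(326.0), np.float64(210.0)) 17 15 236 [ 0.6174 -0.226 ]
(np.float64(285.0), np.float64(245.5)) 29 28 629 [ 0.5666 -0.1845]
(np.float64(249.5), np.float64(247.0)) 30 27 648 [ 0.5592 -0.1421]
(np.float64(363.0), np.float64(242.5)) 15 14 182 [ 0.5823 -0.2771]
(np.float64(326.5), np.float64(243.5)) 16 14 193 [ 0.5755 -0.2337]
(np.float64(381.0), np.float64(284.0)) 13 91 748 [ 0.5295 -0.3109]
(np.float64(233.0), np.float64(289.5)) 7 80 244 [ 0.4981 -0.1272]
(np.float64(361.5), np.float64(278.5)) 14 12 138 [ 0.534  -0.2851]
(np.float64(326.5), np.float64(280.0)) 14 13 137 [ 0.5264 -0.2421]
(np.float64(270.5), np.float64(296.5)) 48 42 1572 [ 0.494  -0.1754]
(np.float64(360.5), np.float64(309.0)) 14 11 125 [ 0.4902 -0.2927]
(np.float64(326.5), np.float64(310.0)) 14 11 124 [ 0.4832 -0.2495]
```

Run:
```python
from h import *
b={'v':(.0465,.0465),'c':(.0465,-.0465),'b':(-.0465,.0465),'t':(-.0465,-.0465)}
w=[(.022,.022),(.022,-.022),(-.022,.022),(-.022,-.022)]
obs={'v':[(.6027,-.1349),(.6094,-.1776),(.5592,-.1421),(.5666,-.1845)],'c':[(.6174,-.226),(.6255,-.27),(.5755,-.2337),(.5823,-.2771)],
't':[(.5264,-.2421),(.534,-.2851),(.4832,-.2495),(.4902,-.2927)],'b':[(.494,-.1754)]}
P=[];Q=[]
for k in obs:
    for i,o in enumerate(obs[k]): P.append(np.array(b[k])+(w[i] if k!='b' else 0)); Q.append(o)
P=np.array(P);Q=np.array(Q);pm=P.mean(0);qm=Q.mean(0)
z=((P-pm)@[1,1j]).conj()*((Q-qm)@[1,1j]); th=np.angle(z.sum()); 
M=np.array([[np.cos(th),-np.sin(th)],[np.sin(th),np.cos(th)]]); c=qm-M@pm
print("yaw",np.degrees(th),"c",c,"res mm",((Q-c-P@M.T)*1e3).round(1).tolist(), "scale",abs(z.sum())/(abs((P-pm)@[1,1j])**2).sum())
for k in b:
    print(k,(c+M@b[k]).round(4),[(c+M@(np.array(b[k])+x)).round(4).tolist() for x in w])
```

```text
yaw 9.634920644739365 c [ 0.54657844 -0.21357814] res mm [[0.1, -0.3], [-0.6, 0.4], [-0.1, -0.2], [-0.0, 0.8], [-0.8, 0.3], [-0.1, -0.4], [0.7, -0.1], [0.1, -0.1], [-0.1, -0.3], [0.1, 0.1], [0.1, -0.3], [-0.3, -0.1], [1.0, 0.1]] scale 0.9988731727586386
v [ 0.5846 -0.16  ] [[0.6026, -0.1346], [0.61, -0.178], [0.5593, -0.1419], [0.5666, -0.1853]]
c [ 0.6002 -0.2516] [[0.6182, -0.2263], [0.6256, -0.2696], [0.5748, -0.2336], [0.5822, -0.277]]
b [ 0.493  -0.1755] [[0.511, -0.1501], [0.5183, -0.1935], [0.4676, -0.1575], [0.4749, -0.2009]]
t [ 0.5085 -0.2672] [[0.5265, -0.2418], [0.5339, -0.2852], [0.4831, -0.2492], [0.4905, -0.2926]]
```

Call:
{"op": "servo_tool", "data": {"targets": [{"hand": -1,"x": -0.062,"y": -0.622,"z": 0,"roll": 0.0},{"hand": -1,"x": -0.062,"y": -0.622,"z": 0,"roll": 0.0},{"hand": -1,"x": -0.062,"y": -0.622,"z": 0,"roll": 0.0},{"hand": -1,"x": -0.062,"y": -0.622,"z": 0,"roll": 0.0},{"hand": -1,"x": -0.062,"y": -0.622,"z": 0,"roll": 0.0},{"hand": -1,"x": -0.062,"y": -0.622,"z": 0,"roll": 0.0},{"hand": -1,"x": -0.062,"y": -0.622,"z": 0,"roll": 0.0},{"hand": -1,"x": -0.062,"y": -0.622,"z": 0,"roll": 0.0},{"hand": -1,"x": -0.062,"y": -0.622,"z": 0,"roll": 0.0},{"hand": -1,"x": -0.062,"y": -0.622,"z": 0,"roll": 0.0}]}}

```text
time: 2.23
tool_pos: [0.5834, 0.1354, 0.2886]
tcp_rot: [3.135, 0.196, -0.001]
wrist_force: [0.5, -0.2, 0.8]
width: 1.0
grip_force: 0.0
```

```bash
python3 -c "
from h import *
C,im=snap('w2')
togo([.5,0,.3])
np.save('C2.npy',np.concatenate([C[1][:,None],C[2]],1))"
```

```text
units [-0.1994  0.2459 -0.0224] roll None yaw y -82.94 tcp [0.5838 0.1343 0.2886] q6 1.63 t 2.28 width 1.001
```

View pics/w2.png

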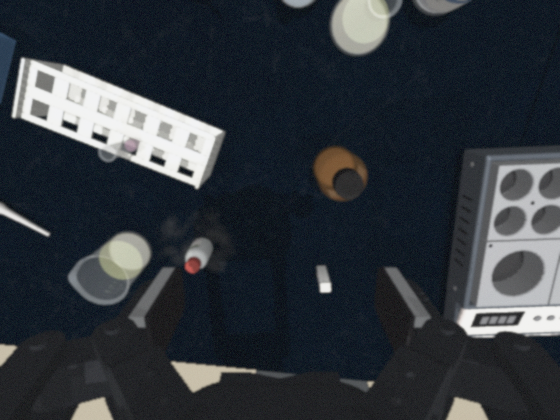

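From here the cuvette's stopper is at (325,287), the dropper's cap (193,266), amber cap (348,183), and the tube rim (107,153) with its pink part at (130,144). Next I'll take a closer look at the cuvette for its yaw.

Run:
```python
from h import *
A=np.load("C2.npy"); C=(camera_info("wrist"),A[:,0],A[:,1:])
for n,u,v,z in [("cuv",325,287,.049),("amb",348,183,.105),("drop",193,266,.062),("tube",107,153,.107)]: print(n,ray(C,u,v,z).round(4))
p=ray(C,325,287,.049); togo([p[0]+.01,p[1],.15])
```

```text
cuv [0.4349 0.0561 0.049 ]
amb [0.5891 0.0663 0.105 ]
drop [0.4514 0.2268 0.062 ]
tube [0.5896 0.3058 0.107 ]
units [-0.2947  0.1207  0.2775] roll None yaw y -82.94 tcp [0.5838 0.1343 0.2886] q6 1.63 t 2.28 width 1.001
```

Call:
{"op": "servo_tool", "data": {"targets": [{"hand": -1,"x": -0.295,"y": 0.12,"z": 0.277,"roll": 0.0},{"hand": -1,"x": -0.295,"y": 0.12,"z": 0.277,"roll": 0.0},{"hand": -1,"x": -0.295,"y": 0.12,"z": 0.277,"roll": 0.0},{"hand": -1,"x": -0.295,"y": 0.12,"z": 0.277,"roll": 0.0},{"hand": -1,"x": -0.295,"y": 0.12,"z": 0.277,"roll": 0.0},{"hand": -1,"x": -0.295,"y": 0.12,"z": 0.277,"roll": 0.0},{"hand": -1,"x": -0.295,"y": 0.12,"z": 0.277,"roll": 0.0},{"hand": -1,"x": -0.295,"y": 0.12,"z": 0.277,"roll": 0.0},{"hand": -1,"x": -0.295,"y": 0.12,"z": 0.277,"roll": 0.0}]}}

```text
time: 3.03
tool_pos: [0.4478, 0.0565, 0.1526]
tcp_rot: [3.136, 0.19, 0.007]
wrist_force: [1.5, -0.2, -0.6]
width: 0.999
grip_force: 0.0
```

```bash
python3 -c "
from h import *
C,im=snap('w3')
togo([.5,0,.3])
np.save('C3.npy',np.concatenate([C[1][:,None],C[2]],1))
u,v=proj(C,[.435,.056,.04]).astype(int); print(u,v)
cv2.imwrite('pics/w3c.png',cv2.resize(im[max(v-50,0):v+50,max(u-60,0):u+60],None,fx=6,fy=6,interpolation=cv2.INTER_CUBIC))
"
```

```text
units [ 0.0907  0.1254 -0.2938] roll None yaw y -83.05 tcp [0.4481 0.0568 0.1529] q6 1.52 t 3.08 width 0.998
278 216
```

View pics/w3c.png

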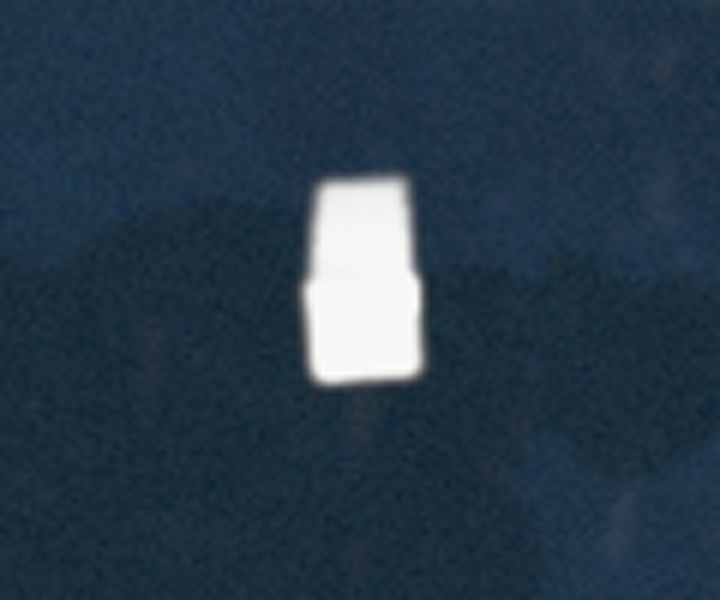

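The crop shows the stopper top as a quad centred at about (364,330), near edge (315,383)→(422,375). The foot's far edge runs (318,181)→(409,177).

Run:
```python
from h import *
A=np.load("C3.npy"); C=(camera_info("wrist"),A[:,0],A[:,1:])
f=lambda x,y,z: ray(C,218+x/6,166+y/6,z)
def ang(a,b): d=b-a; return np.degrees(np.arctan2(d[1],d[0])),np.linalg.norm(d)*1e3
a,b=f(315,383,.049),f(422,375,.049); print("near top edge",ang(a,b),a.round(4),b.round(4)); 
c,d=f(318,181,0),f(409,177,0); print("foot far edge",ang(c,d),((c+d)/2).round(4))
e,g=f(305,288,.049),f(315,378,.049);print("left edge",ang(e,g)); e,g=f(420,282,.049),f(424,372,.049);print("right",ang(e,g)); print("ctr",f(364,330,.049).round(4))
togo([.4345,.056,.026],-89)
```

```text
near top edge (np.float64(-78.43616904665286), np.float64(14.260587723995522)) [0.426  0.0611 0.049 ] [0.4288 0.0472 0.049 ]
foot far edge (np.float64(-80.40679497563178), np.float64(14.052438158257045)) [0.441  0.0566 0.    ]
left edge (np.float64(-167.55312727848147), np.float64(12.690367309134313))
right (np.float64(-170.14992755869952), np.float64(12.623969956872001))
ctr [0.4342 0.0556 0.049 ]
units [-0.0284 -0.0017  0.2536] roll 0.03307132844191061 yaw y -83.05 tcp [0.4481 0.0568 0.1529] q6 1.52 t 3.08 width 0.998
```

Call:
{"op": "servo_tool", "data": {"targets": [{"hand": -1,"x": -0.0275,"y": -0.001,"z": 0.06,"roll": -0.02},{"hand": -1,"x": -0.0275,"y": -0.001,"z": 0.12,"roll": -0.02},{"hand": -1,"x": -0.0275,"y": -0.001,"z": 0.18,"roll": -0.02},{"hand": -1,"x": -0.0275,"y": -0.001,"z": 0.23,"roll": -0.02},{"hand": -1,"x": -0.0275,"y": -0.001,"z": 0.257,"roll": -0.02},{"hand": -1,"x": -0.0275,"y": -0.001,"z": 0.257,"roll": -0.02},{"hand": -1,"x": -0.0275,"y": -0.001,"z": 0.257,"roll": -0.02}]}}

```text
time: 3.67
tool_pos: [0.4329, 0.0561, 0.0226]
tcp_rot: [3.128, 0.291, 0.001]
wrist_force: [-0.0, -0.5, 0.4]
width: 1.002
grip_force: 0.0
```

Run:
```python
from h import *
togo([.4344,.0556,.0245],-79.5)
C,im=snap('w4')
```

```text
units [ 0.0028  0.0015 -0.0038] roll 0.0006986367574465962 yaw y -79.37 tcp [0.4329 0.0561 0.0226] q6 1.46 t 3.67 width 1.002
```

View pics/w4.png

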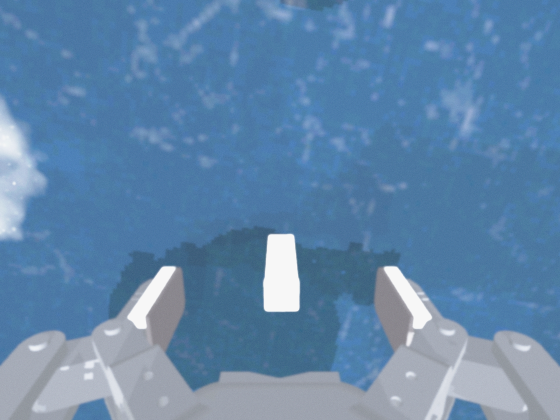

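The cuvette is centred between the pads at column 281, so I'll close gently.

Call:
{"op": "servo_tool", "data": {"grip_force": 22, "targets": [{"hand": 1,"x": 0.002,"y": 0.0,"z": -0.004,"roll": 0},{"hand": 1,"x": 0.002,"y": 0.0,"z": -0.004,"roll": 0},{"hand": 1,"x": 0.002,"y": 0.0,"z": -0.004,"roll": 0},{"hand": 1,"x": 0.002,"y": 0.0,"z": -0.004,"roll": 0},{"hand": 1,"x": 0.002,"y": 0.0,"z": -0.004,"roll": 0},{"hand": 1,"x": 0.002,"y": 0.0,"z": -0.004,"roll": 0},{"hand": 1,"x": 0.002,"y": 0.0,"z": -0.004,"roll": 0},{"hand": 1,"x": 0.002,"y": 0.0,"z": -0.004,"roll": 0},{"hand": 1,"x": 0.002,"y": 0.0,"z": -0.004,"roll": 0},{"hand": 1,"x": 0.002,"y": 0.0,"z": -0.004,"roll": 0}]}}

```text
time: 4.55
tool_pos: [0.4324, 0.056, 0.0242]
tcp_rot: [3.128, 0.29, 0.0]
wrist_force: [-1.1, -1.0, 3.5]
width: 0.136
grip_force: 28.6
```

Call:
{"op": "servo_tool", "data": {"targets": [{"hand": 1,"x": 0.0,"y": 0.0,"z": 0,"roll": 0},{"hand": 1,"x": 0.0,"y": 0.0,"z": 0,"roll": 0},{"hand": 1,"x": 0.0,"y": 0.0,"z": 0,"roll": 0},{"hand": 1,"x": 0.0,"y": 0.0,"z": 0,"roll": 0},{"hand": 1,"x": 0.0,"y": 0.0,"z": 0,"roll": 0}]}}

```text
time: 4.97
tool_pos: [0.4325, 0.056, 0.0243]
tcp_rot: [3.128, 0.29, 0.0]
wrist_force: [-1.1, -0.1, 5.4]
width: 0.144
grip_force: 28.7
```

Call:
{"op": "servo_tool", "data": {"targets": [{"hand": 1,"x": 0.0,"y": 0.0,"z": -0.03,"roll": 0},{"hand": 1,"x": 0.0,"y": 0.0,"z": -0.08,"roll": 0},{"hand": 1,"x": 0.0,"y": 0.0,"z": -0.14,"roll": 0},{"hand": 1,"x": 0.0,"y": 0.0,"z": -0.2,"roll": 0},{"hand": 1,"x": 0.0,"y": 0.0,"z": -0.24,"roll": 0},{"hand": 1,"x": 0.0,"y": 0.0,"z": -0.24,"roll": 0}]}}

```text
time: 5.47
tool_pos: [0.4359, 0.0563, 0.1486]
tcp_rot: [3.128, 0.29, 0.014]
wrist_force: [1.1, -0.6, -0.4]
width: 0.135
grip_force: 28.2
```

```bash
python3 -c "
from h import *
togo([.6237,-.2699,.145],-80.4)"
```

```text
units [0.2492 0.7104 0.0102] roll 0.005559283084973998 yaw y -79.4 tcp [0.4359 0.0563 0.1486] q6 1.46 t 5.47 width 0.135
```

Call:
{"op": "servo_tool", "data": {"targets": [{"hand": 1,"x": 0.01,"y": 0.03,"z": 0,"roll": 0.0},{"hand": 1,"x": 0.035,"y": 0.1,"z": 0,"roll": 0},{"hand": 1,"x": 0.06,"y": 0.175,"z": 0,"roll": 0.006},{"hand": 1,"x": 0.09,"y": 0.25,"z": 0,"roll": 0.006},{"hand": 1,"x": 0.115,"y": 0.325,"z": 0,"roll": 0.006},{"hand": 1,"x": 0.14,"y": 0.4,"z": 0,"roll": 0.006},{"hand": 1,"x": 0.17,"y": 0.48,"z": 0,"roll": 0.006},{"hand": 1,"x": 0.2,"y": 0.56,"z": 0,"roll": 0.006},{"hand": 1,"x": 0.225,"y": 0.64,"z": 0,"roll": 0.006},{"hand": 1,"x": 0.24,"y": 0.69,"z": 0,"roll": 0.006}]}}

```text
time: 6.3
tool_pos: [0.6144, -0.2642, 0.1419]
tcp_rot: [3.131, 0.259, -0.002]
wrist_force: [-0.8, 0.9, 0.2]
width: 0.136
grip_force: 28.2
```

Call:
{"op": "servo_tool", "data": {"targets": [{"hand": 1,"x": 0.008,"y": 0.02,"z": 0,"roll": 0.0},{"hand": 1,"x": 0.008,"y": 0.02,"z": 0,"roll": 0},{"hand": 1,"x": 0.008,"y": 0.02,"z": 0,"roll": 0},{"hand": 1,"x": 0.008,"y": 0.02,"z": 0,"roll": 0}]}}

```text
time: 6.63
tool_pos: [0.6181, -0.2685, 0.1427]
tcp_rot: [-3.129, -0.261, 0.004]
wrist_force: [-0.5, 0.4, 0.9]
width: 0.14
grip_force: 28.2
```

Run:
```python
from h import *
C,im=snap('w5')
togo([.6237,-.2699,.07],-80.4)
cv2.imwrite('pics/w5c.png',cv2.resize(im[190:410,130:430],None,fx=2.5,fy=2.5))
```

```text
units [0.0105 0.0051 0.1463] roll -7.870704578591712e-05 yaw y -80.41 tcp [ 0.6183 -0.2684  0.1432] q6 0.96 t 6.68 width 0.136
```

View pics/w5c.png

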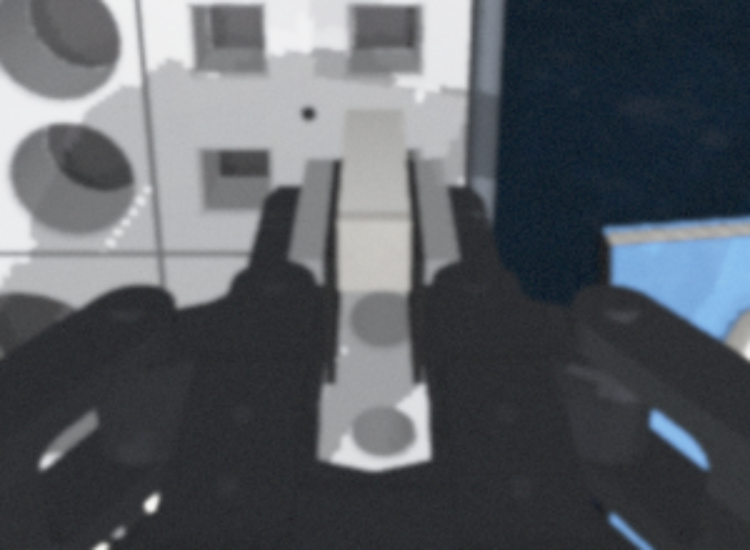

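Run:
```python
from h import *
C=cam("wrist"); p=ray(C,130+375/2.5,190+110/2.5,.1185); M=R.from_rotvec(bot.read_state()["tcp_rot"]).as_matrix()
q=p-.006*M[:,0]; print("foot centre",q.round(4)); 
print("well proj check", ray(C,130+385/2.5,190+27/2.5,.064).round(4))
d=M.T@(np.array([.6256,-.2696,0])-q); print("needed units",(d/.5).round(4))
```

```text
foot centre [ 0.6199 -0.2681  0.1185]
well proj check [ 0.6285 -0.2695  0.064 ]
needed units [0.0112 0.0053 0.237 ]
```

Call:
{"op": "servo_tool", "data": {"targets": [{"hand": 1,"x": 0.011,"y": 0.005,"z": 0,"roll": 0},{"hand": 1,"x": 0.011,"y": 0.005,"z": 0.02,"roll": 0},{"hand": 1,"x": 0.011,"y": 0.005,"z": 0.05,"roll": 0},{"hand": 1,"x": 0.011,"y": 0.005,"z": 0.08,"roll": 0},{"hand": 1,"x": 0.011,"y": 0.005,"z": 0.095,"roll": 0},{"hand": 1,"x": 0.011,"y": 0.005,"z": 0.1,"roll": 0},{"hand": 1,"x": 0.011,"y": 0.005,"z": 0.1,"roll": 0}]}}

```text
time: 7.27
tool_pos: [0.6241, -0.2711, 0.0922]
tcp_rot: [-3.129, -0.261, 0.004]
wrist_force: [-0.4, -0.0, -0.1]
width: 0.138
grip_force: 28.2
```

Run:
```python
from h import *
togo([.6239,-.2710,.0665],-80.4)
print(bot.read_state()["wrist_force"])
```

```text
units [-0.0002 -0.0001  0.0514] roll -0.00036932862003698436 yaw y -80.47 tcp [ 0.6241 -0.2711  0.0922] q6 0.96 t 7.27 width 0.138
[-0.44515006 -0.02385265 -0.08851292]
```

Call:
{"op": "servo_tool", "data": {"targets": [{"hand": 1,"x": 0,"y": -0.002,"z": 0,"roll": 0},{"hand": 1,"x": 0,"y": -0.002,"z": 0.01,"roll": 0},{"hand": 1,"x": 0,"y": -0.002,"z": 0.02,"roll": 0},{"hand": 1,"x": 0,"y": -0.002,"z": 0.03,"roll": 0},{"hand": 1,"x": 0,"y": -0.002,"z": 0.04,"roll": 0},{"hand": 1,"x": 0,"y": -0.002,"z": 0.046,"roll": 0},{"hand": 1,"x": 0,"y": -0.002,"z": 0.051,"roll": 0},{"hand": 1,"x": 0,"y": -0.002,"z": 0.051,"roll": 0},{"hand": 1,"x": 0,"y": -0.002,"z": 0.051,"roll": 0}]}}

```text
time: 8.02
tool_pos: [0.6249, -0.2708, 0.0683]
tcp_rot: [-3.131, -0.261, 0.001]
wrist_force: [-0.1, -1.1, -0.6]
width: 0.138
grip_force: 28.2
```

Call:
{"op": "servo_tool", "data": {"targets": [{"hand": 1,"x": 0,"y": 0,"z": 0.002,"roll": 0},{"hand": 1,"x": 0,"y": 0,"z": 0.003,"roll": 0},{"hand": 1,"x": 0,"y": 0,"z": 0.004,"roll": 0},{"hand": 1,"x": 0,"y": 0,"z": 0.004,"roll": 0}]}}

```text
time: 8.35
tool_pos: [0.625, -0.2708, 0.0666]
tcp_rot: [3.131, 0.261, 0.0]
wrist_force: [-0.1, 0.3, 0.7]
width: 0.139
grip_force: 28.2
```

Near the bottom; one more small step, then open.

Call:
{"op": "servo_tool", "data": {"targets": [{"hand": 1,"x": 0,"y": 0,"z": 0.0015,"roll": 0},{"hand": 1,"x": 0,"y": 0,"z": 0.002,"roll": 0},{"hand": 1,"x": 0,"y": 0,"z": 0.002,"roll": 0}]}}

```text
time: 8.6
tool_pos: [0.6252, -0.2709, 0.0663]
tcp_rot: [3.131, 0.261, 0.001]
wrist_force: [-1.8, 0.3, 4.9]
width: 0.138
grip_force: 28.7
```

Call:
{"op": "servo_tool", "data": {"targets": [{"hand": 0.5,"x": 0,"y": 0,"z": 0,"roll": 0},{"hand": 0.4,"x": 0,"y": 0,"z": 0,"roll": 0},{"hand": 0.3,"x": 0,"y": 0,"z": 0,"roll": 0},{"hand": 0.2,"x": 0,"y": 0,"z": 0,"roll": 0},{"hand": 0.2,"x": 0,"y": 0,"z": 0,"roll": 0},{"hand": 0.2,"x": 0,"y": 0,"z": -0.03,"roll": 0},{"hand": 0.2,"x": 0,"y": 0,"z": -0.08,"roll": 0},{"hand": 0.2,"x": 0,"y": 0,"z": -0.15,"roll": 0},{"hand": 0.2,"x": 0,"y": 0,"z": -0.15,"roll": 0}]}}

```text
time: 9.35
tool_pos: [0.6296, -0.273, 0.1498]
tcp_rot: [3.124, 0.26, 0.018]
wrist_force: [2.3, -0.0, 1.9]
width: 0.401
grip_force: 0.0
```

Run:
```python
from h import *
C,im=snap('w6')
togo([.60,.21,.20],-90)
cv2.imwrite('pics/w6c.png',im[100:400,100:480])
```

```text
units [ 0.1038 -0.9607 -0.1101] roll 0.05289046109188907 yaw y -80.48 tcp [ 0.6288 -0.2726  0.1475] q6 0.96 t 9.4 width 0.399
```

View pics/w6c.png

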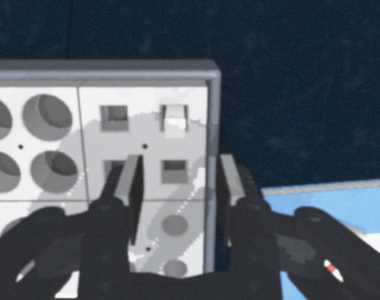

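The cuvette stands upright in the far-right well, at crop (176,118). Next is the dropper, for which I'll first move above it for a close look.

Call:
{"op": "servo_tool", "data": {"targets": [{"hand": -0.2,"x": -0.014,"y": -0.08,"z": -0.02,"roll": 0},{"hand": -0.2,"x": -0.028,"y": -0.16,"z": -0.03,"roll": 0},{"hand": -0.2,"x": -0.042,"y": -0.24,"z": -0.03,"roll": 0},{"hand": -0.2,"x": -0.056,"y": -0.32,"z": -0.03,"roll": 0},{"hand": -0.2,"x": -0.07,"y": -0.4,"z": -0.03,"roll": 0},{"hand": -0.2,"x": -0.083,"y": -0.48,"z": -0.03,"roll": 0},{"hand": -0.2,"x": -0.096,"y": -0.56,"z": -0.03,"roll": 0},{"hand": -0.2,"x": -0.11,"y": -0.64,"z": -0.03,"roll": 0},{"hand": -0.2,"x": -0.124,"y": -0.72,"z": -0.03,"roll": 0},{"hand": -0.2,"x": -0.137,"y": -0.8,"z": -0.03,"roll": 0}]}}

```text
time: 10.23
tool_pos: [0.4901, 0.1139, 0.1559]
tcp_rot: [-3.131, -0.26, -0.001]
wrist_force: [1.6, -0.2, -0.1]
width: 0.602
grip_force: 0.0
```

Call:
{"op": "servo_tool", "data": {"targets": [{"hand": -0.2,"x": -0.027,"y": -0.08,"z": 0,"roll": 0},{"hand": -0.2,"x": -0.027,"y": -0.16,"z": 0.0,"roll": 0},{"hand": -0.2,"x": -0.027,"y": -0.24,"z": 0.0,"roll": 0},{"hand": -0.2,"x": -0.027,"y": -0.24,"z": 0.0,"roll": 0},{"hand": -0.2,"x": -0.027,"y": -0.24,"z": 0.0,"roll": 0},{"hand": -0.2,"x": -0.027,"y": -0.24,"z": 0.0,"roll": 0}]}}

```text
time: 10.73
tool_pos: [0.4578, 0.2283, 0.1555]
tcp_rot: [3.13, 0.263, -0.0]
wrist_force: [-0.1, -0.8, 0.3]
width: 0.603
grip_force: 0.0
```

Run:
```python
from h import *
C,im=snap('w7')
togo([.4514,.2268,.031],-80)
hsv=cv2.cvtColor(im,cv2.COLOR_BGR2HSV)
m=(((hsv[...,0]<10)|(hsv[...,0]>170))&(hsv[...,1]>110)&(hsv[...,2]>80)).astype(np.uint8)
n,l,st,ce=cv2.connectedComponentsWithStats(m)
for i in range(1,n):
    if st[i,4]>60: print(st[i],ce[i],ray(C,*ce[i],.058).round(4))
print(proj(C,[.4514,.2268,0]))
cv2.imwrite('pics/w7c.png',cv2.resize(im[80:380,80:480],None,fx=2,fy=2))
```

```text
units [-0.0133 -0.0007  0.2489] roll -0.002719108825735361 yaw y -80.49 tcp [0.4581 0.2277 0.1555] q6 1.82 t 10.78 width 0.6
[268 203  21  25 425] [277.74823529 215.38588235] [0.4504 0.2286 0.058 ]
[280.02472499 194.02307627]
```

View pics/w7c.png

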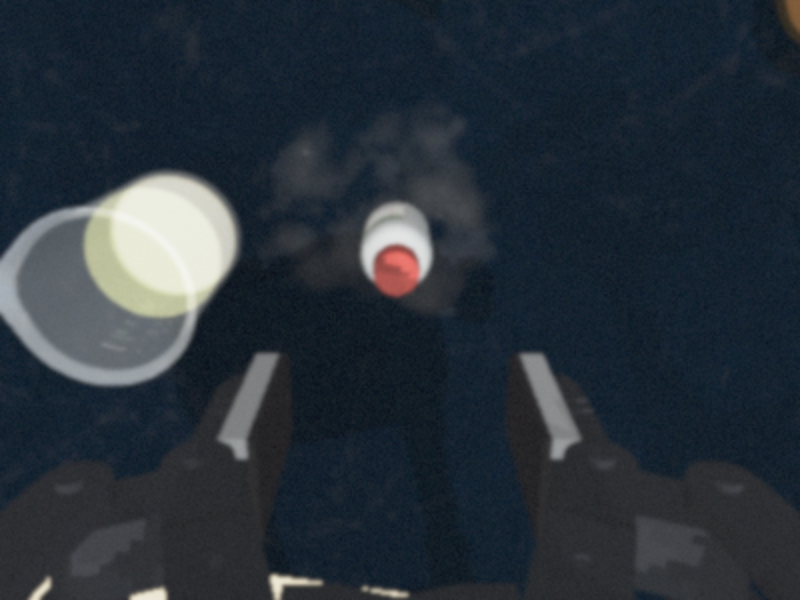

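Red cap is at full-image (278,215) with the body just above it. The beaker foot's right edge is at about (199,197), well clear of the left finger. I'll shift and descend straight onto the dropper.

Call:
{"op": "servo_tool", "data": {"targets": [{"hand": -0.2,"x": -0.014,"y": -0.002,"z": 0.04,"roll": 0},{"hand": -0.2,"x": -0.014,"y": -0.002,"z": 0.1,"roll": 0},{"hand": -0.2,"x": -0.014,"y": -0.002,"z": 0.15,"roll": 0},{"hand": -0.2,"x": -0.014,"y": -0.002,"z": 0.2,"roll": 0},{"hand": -0.2,"x": -0.014,"y": -0.002,"z": 0.24,"roll": 0},{"hand": -0.2,"x": -0.014,"y": -0.002,"z": 0.251,"roll": 0},{"hand": -0.2,"x": -0.014,"y": -0.002,"z": 0.251,"roll": 0},{"hand": -0.2,"x": -0.014,"y": -0.002,"z": 0.251,"roll": 0}]}}

```text
time: 11.45
tool_pos: [0.4517, 0.2275, 0.0305]
tcp_rot: [3.131, 0.258, 0.0]
wrist_force: [0.6, 0.2, -1.4]
width: 0.598
grip_force: 0.0
```

Call:
{"op": "servo_tool", "data": {"grip_force": 30, "targets": [{"hand": 1,"x": 0,"y": 0,"z": 0,"roll": 0},{"hand": 1,"x": 0,"y": 0,"z": 0,"roll": 0},{"hand": 1,"x": 0,"y": 0,"z": 0,"roll": 0},{"hand": 1,"x": 0,"y": 0,"z": 0,"roll": 0},{"hand": 1,"x": 0,"y": 0,"z": 0,"roll": 0},{"hand": 1,"x": 0,"y": 0,"z": 0,"roll": 0},{"hand": 1,"x": 0,"y": 0,"z": 0,"roll": 0},{"hand": 1,"x": 0,"y": 0,"z": 0,"roll": 0}]}}

```text
time: 12.12
tool_pos: [0.4527, 0.2288, 0.0319]
tcp_rot: [-3.13, -0.262, -0.006]
wrist_force: [-0.1, -1.8, 5.3]
width: 0.326
grip_force: 29.8
```

Call:
{"op": "servo_tool", "data": {"targets": [{"hand": 1,"x": 0,"y": 0,"z": -0.03,"roll": 0},{"hand": 1,"x": 0,"y": 0,"z": -0.1,"roll": 0},{"hand": 1,"x": 0,"y": 0,"z": -0.17,"roll": 0},{"hand": 1,"x": 0,"y": 0,"z": -0.22,"roll": 0},{"hand": 1,"x": 0,"y": 0,"z": -0.22,"roll": 0},{"hand": 1,"x": 0,"y": 0,"z": -0.22,"roll": 0}]}}

```text
time: 12.62
tool_pos: [0.4526, 0.2293, 0.1426]
tcp_rot: [-3.129, -0.261, -0.008]
wrist_force: [0.7, 0.6, -0.8]
width: 0.327
grip_force: 29.7
```

```bash
python3 -c "
from h import *
togo([.6026,-.1346,.145],-80.4)"
```

```text
units [ 0.1752  0.7673 -0.005 ] roll -0.00035428968840333947 yaw y -80.46 tcp [0.4526 0.2293 0.1426] q6 1.82 t 12.62 width 0.327
```

Call:
{"op": "servo_tool", "data": {"targets": [{"hand": 1,"x": 0.005,"y": 0.04,"z": -0.03,"roll": 0},{"hand": 1,"x": 0.01,"y": 0.11,"z": -0.06,"roll": 0},{"hand": 1,"x": 0.03,"y": 0.19,"z": -0.06,"roll": 0},{"hand": 1,"x": 0.05,"y": 0.27,"z": -0.06,"roll": 0},{"hand": 1,"x": 0.07,"y": 0.35,"z": -0.06,"roll": 0},{"hand": 1,"x": 0.09,"y": 0.43,"z": -0.06,"roll": 0},{"hand": 1,"x": 0.11,"y": 0.51,"z": -0.06,"roll": 0},{"hand": 1,"x": 0.13,"y": 0.59,"z": -0.06,"roll": 0},{"hand": 1,"x": 0.15,"y": 0.66,"z": -0.06,"roll": 0},{"hand": 1,"x": 0.165,"y": 0.72,"z": -0.03,"roll": 0}]}}

```text
time: 13.45
tool_pos: [0.5939, -0.1159, 0.156]
tcp_rot: [3.13, 0.259, 0.005]
wrist_force: [1.2, -0.2, 1.0]
width: 0.326
grip_force: 29.7
```

Call:
{"op": "servo_tool", "data": {"targets": [{"hand": 1,"x": 0.008,"y": 0.04,"z": 0.02,"roll": 0},{"hand": 1,"x": 0.008,"y": 0.047,"z": 0.03,"roll": 0},{"hand": 1,"x": 0.008,"y": 0.047,"z": 0.03,"roll": 0},{"hand": 1,"x": 0.008,"y": 0.047,"z": 0.03,"roll": 0},{"hand": 1,"x": 0.008,"y": 0.047,"z": 0.03,"roll": 0}]}}

```text
time: 13.87
tool_pos: [0.5991, -0.1343, 0.1396]
tcp_rot: [-3.13, -0.262, 0.002]
wrist_force: [-0.0, 0.1, 0.3]
width: 0.327
grip_force: 29.8
```

Run:
```python
from h import *
C,im=snap('w8')
togo([.6026,-.1346,.068],-80.4)
np.save('C8.npy',np.concatenate([C[1][:,None],C[2]],1))
cv2.imwrite('pics/w8c.png',cv2.resize(im[190:410,130:430],None,fx=2.5,fy=2.5))
```

```text
units [0.006  0.0019 0.1444] roll -6.709402090857945e-06 yaw y -80.4 tcp [ 0.5995 -0.1342  0.1402] q6 1.14 t 13.92 width 0.329
```

View pics/w8c.png

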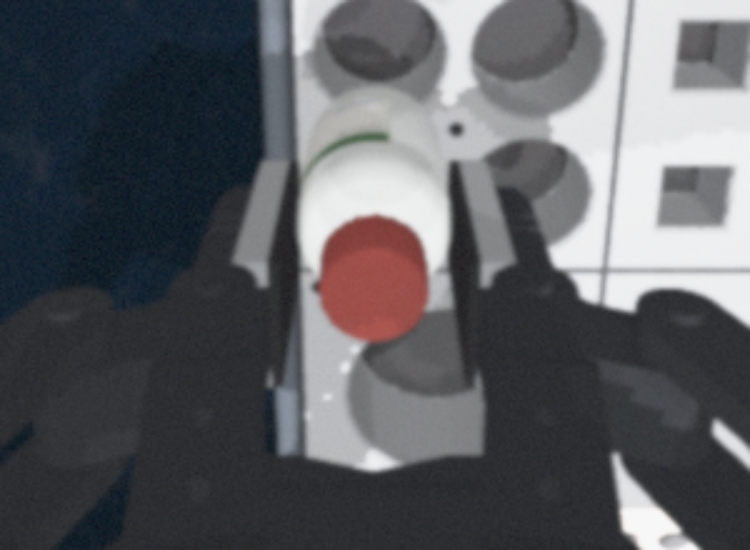

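The dropper is held upright with its foot's far edge at crop (375,85). The target well is the one at crop (380,55).

Run:
```python
from h import *
C=cam("wrist"); M=R.from_rotvec(bot.read_state()["tcp_rot"]).as_matrix()
q=ray(C,280,190+85/2.5,.1083)-.0145*M[:,0]; print("foot",q.round(4))
print("needed units",(M.T@(np.array([.6026,-.1346,.036])-q)/.5).round(4))
print("well seen",ray(C,130+380/2.5,190+53/2.5,.064).round(4))
```

```text
foot [ 0.5958 -0.1349  0.1083]
needed units [0.0135 0.0018 0.1446]
well seen [ 0.6031 -0.1351  0.064 ]
```

Call:
{"op": "servo_tool", "data": {"targets": [{"hand": 1,"x": 0.012,"y": 0.002,"z": 0,"roll": 0},{"hand": 1,"x": 0.012,"y": 0.002,"z": 0.03,"roll": 0},{"hand": 1,"x": 0.012,"y": 0.002,"z": 0.06,"roll": 0},{"hand": 1,"x": 0.012,"y": 0.002,"z": 0.075,"roll": 0},{"hand": 1,"x": 0.012,"y": 0.002,"z": 0.085,"roll": 0},{"hand": 1,"x": 0.012,"y": 0.002,"z": 0.1,"roll": 0},{"hand": 1,"x": 0.012,"y": 0.002,"z": 0.115,"roll": 0},{"hand": 1,"x": 0.012,"y": 0.002,"z": 0.128,"roll": 0},{"hand": 1,"x": 0.012,"y": 0.002,"z": 0.136,"roll": 0},{"hand": 1,"x": 0.012,"y": 0.002,"z": 0.138,"roll": 0}]}}

```text
time: 14.75
tool_pos: [0.6052, -0.1355, 0.07]
tcp_rot: [-3.13, -0.261, 0.002]
wrist_force: [-0.3, -0.2, 0.8]
width: 0.329
grip_force: 29.8
```

Call:
{"op": "servo_tool", "data": {"targets": [{"hand": 1,"x": 0,"y": 0,"z": 0.002,"roll": 0},{"hand": 1,"x": 0,"y": 0,"z": 0.004,"roll": 0},{"hand": 1,"x": 0,"y": 0,"z": 0.004,"roll": 0}]}}

```text
time: 15.0
tool_pos: [0.6061, -0.1357, 0.0692]
tcp_rot: [3.131, 0.261, 0.001]
wrist_force: [-0.1, -0.7, 0.2]
width: 0.329
grip_force: 29.8
```

Call:
{"op": "servo_tool", "data": {"targets": [{"hand": 1,"x": 0,"y": 0,"z": 0.001,"roll": 0},{"hand": 1,"x": 0,"y": 0,"z": 0.003,"roll": 0},{"hand": 1,"x": 0,"y": 0,"z": 0.003,"roll": 0}]}}

```text
time: 15.25
tool_pos: [0.6062, -0.1357, 0.068]
tcp_rot: [3.13, 0.261, 0.001]
wrist_force: [0.5, -0.9, 1.0]
width: 0.33
grip_force: 29.8
```

Call:
{"op": "servo_tool", "data": {"targets": [{"hand": 1,"x": 0,"y": 0,"z": 0.001,"roll": 0},{"hand": 1,"x": 0,"y": 0,"z": 0.003,"roll": 0},{"hand": 1,"x": 0,"y": 0,"z": 0.003,"roll": 0}]}}

```text
time: 15.5
tool_pos: [0.6065, -0.1358, 0.068]
tcp_rot: [3.13, 0.261, 0.002]
wrist_force: [-2.3, 0.2, 9.2]
width: 0.327
grip_force: 30.6
```

Contact is at the predicted depth, so I'll release and lift.

Call:
{"op": "servo_tool", "data": {"targets": [{"hand": 0.2,"x": 0,"y": 0,"z": 0,"roll": 0},{"hand": 0.1,"x": 0,"y": 0,"z": 0,"roll": 0},{"hand": 0,"x": 0,"y": 0,"z": 0,"roll": 0},{"hand": -0.1,"x": 0,"y": 0,"z": 0,"roll": 0},{"hand": -0.1,"x": 0,"y": 0,"z": 0,"roll": 0},{"hand": -0.1,"x": 0,"y": 0,"z": -0.03,"roll": 0},{"hand": -0.1,"x": 0,"y": 0,"z": -0.1,"roll": 0},{"hand": -0.1,"x": 0,"y": 0,"z": -0.18,"roll": 0},{"hand": -0.1,"x": 0,"y": 0,"z": -0.26,"roll": 0},{"hand": -0.1,"x": 0,"y": 0,"z": -0.26,"roll": 0}]}}

```text
time: 16.33
tool_pos: [0.6114, -0.137, 0.2063]
tcp_rot: [3.125, 0.26, 0.023]
wrist_force: [2.2, -0.1, 1.6]
width: 0.549
grip_force: 0.0
```

Run:
```python
from h import *
C,im=snap('w9')
hsv=cv2.cvtColor(im,cv2.COLOR_BGR2HSV)
m=(((hsv[...,0]<10)|(hsv[...,0]>170))&(hsv[...,1]>110)&(hsv[...,2]>80)).astype(np.uint8)
n,l,st,ce=cv2.connectedComponentsWithStats(m)
for i in range(1,n):
    if st[i,4]>60: print(st[i],ce[i],ray(C,*ce[i],.095).round(4))
togo([.58,.30,.20],-80.4)
```

```text
[266 200  20  22 350] [275.92857143 210.34      ] [ 0.6049 -0.1357  0.095 ]
units [ 0.0855 -0.8712  0.002 ] roll -0.00043649606464428973 yaw y -80.48 tcp [ 0.6099 -0.1366  0.2027] q6 1.14 t 16.38 width 0.549
```

The dropper's cap sits within 3 mm of the well's centre, so it's seated. Next, the tube.

Call:
{"op": "servo_tool", "data": {"targets": [{"hand": -0.1,"x": 0.01,"y": -0.08,"z": -0.024,"roll": 0},{"hand": -0.1,"x": 0.02,"y": -0.16,"z": -0.024,"roll": 0},{"hand": -0.1,"x": 0.03,"y": -0.24,"z": -0.024,"roll": 0},{"hand": -0.1,"x": 0.04,"y": -0.32,"z": -0.024,"roll": 0},{"hand": -0.1,"x": 0.05,"y": -0.4,"z": -0.024,"roll": 0},{"hand": -0.1,"x": 0.06,"y": -0.48,"z": -0.024,"roll": 0},{"hand": -0.1,"x": 0.07,"y": -0.56,"z": -0.024,"roll": 0},{"hand": -0.1,"x": 0.08,"y": -0.64,"z": -0.024,"roll": 0},{"hand": -0.1,"x": 0.09,"y": -0.72,"z": -0.024,"roll": 0},{"hand": -0.1,"x": 0.1,"y": -0.8,"z": -0.024,"roll": 0}]}}

```text
time: 17.22
tool_pos: [0.5878, 0.2688, 0.2063]
tcp_rot: [3.13, 0.261, -0.003]
wrist_force: [0.8, 0.4, -0.4]
width: 0.55
grip_force: 0.0
```

Call:
{"op": "servo_tool", "data": {"targets": [{"hand": -0.1,"x": 0.007,"y": -0.08,"z": 0,"roll": 0},{"hand": -0.1,"x": 0.007,"y": -0.08,"z": 0,"roll": 0},{"hand": -0.1,"x": 0.007,"y": -0.08,"z": 0,"roll": 0},{"hand": -0.1,"x": 0.007,"y": -0.08,"z": 0,"roll": 0}]}}

```text
time: 17.55
tool_pos: [0.585, 0.3069, 0.2064]
tcp_rot: [3.129, 0.262, -0.004]
wrist_force: [-0.1, -0.4, -0.2]
width: 0.551
grip_force: 0.0
```

Run:
```python
from h import *
C,im=snap('w10')
togo([.59,.306,.08],-80.4)
np.save('C10.npy',np.concatenate([C[1][:,None],C[2]],1))
u,v=proj(C,[.59,.306,.09]).astype(int); print(u,v)
cv2.imwrite('pics/w10c.png',cv2.resize(im[v-75:v+75,u-100:u+100],None,fx=4,fy=4,interpolation=cv2.INTER_CUBIC))
```

```text
units [0.0097 0.0017 0.2534] roll -0.0004938662427087416 yaw y -80.49 tcp [0.5853 0.3062 0.2067] q6 1.85 t 17.6 width 0.549
281 193
```

View pics/w10c.png

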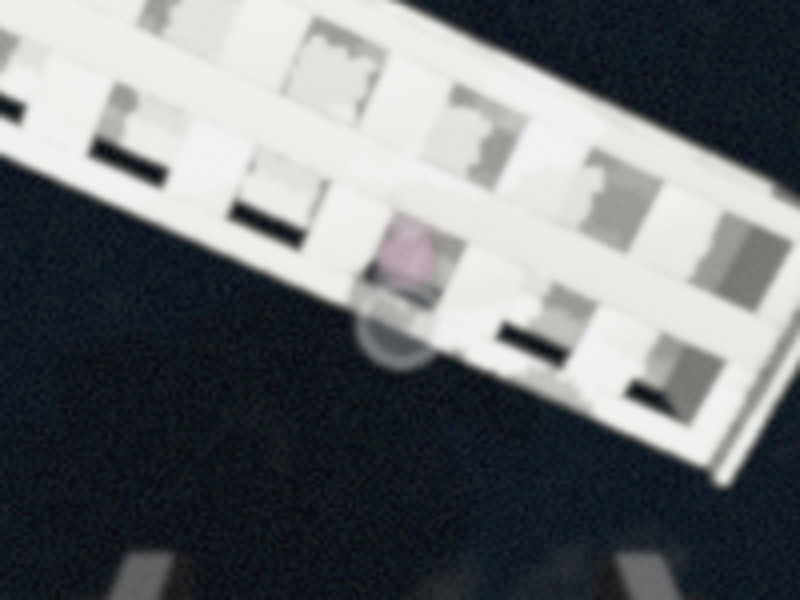

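The tube's rim ring is centred at crop (397,327), radius about 43, with its pink liquid at (408,250). The hole's quad is centred at about (417,258).

Run:
```python
from h import *
C=cam("wrist")
f=lambda x,y,z: ray(C,181+x/4,118+y/4,z).round(4)
print("rim",f(397,327,.107),"hole",f(417,258,.07),"liquid@.03",f(408,250,.03))
p=f(397,327,.107); togo([p[0],p[1],.080],-80.4)
```

```text
rim [0.5898 0.3064 0.107 ] hole [0.5948 0.3028 0.07  ] liquid@.03 [0.5869 0.3029 0.03  ]
units [0.0094 0.0008 0.2534] roll -0.0004938662427087416 yaw y -80.49 tcp [0.5853 0.3062 0.2067] q6 1.85 t 17.6 width 0.549
```

Call:
{"op": "servo_tool", "data": {"targets": [{"hand": -0.1,"x": 0.009,"y": 0.001,"z": 0.05,"roll": 0},{"hand": -0.1,"x": 0.009,"y": 0.001,"z": 0.1,"roll": 0},{"hand": -0.1,"x": 0.009,"y": 0.001,"z": 0.16,"roll": 0},{"hand": -0.1,"x": 0.009,"y": 0.001,"z": 0.21,"roll": 0},{"hand": -0.1,"x": 0.009,"y": 0.001,"z": 0.24,"roll": 0},{"hand": -0.1,"x": 0.009,"y": 0.001,"z": 0.249,"roll": 0},{"hand": -0.1,"x": 0.009,"y": 0.001,"z": 0.249,"roll": 0},{"hand": -0.1,"x": 0.009,"y": 0.001,"z": 0.249,"roll": 0}]}}

```text
time: 18.27
tool_pos: [0.5911, 0.3065, 0.0842]
tcp_rot: [-3.131, -0.258, -0.001]
wrist_force: [-0.6, 0.0, 0.7]
width: 0.548
grip_force: 0.0
```

Call:
{"op": "servo_tool", "data": {"grip_force": 22, "targets": [{"hand": 1,"x": 0,"y": 0,"z": 0,"roll": 0},{"hand": 1,"x": 0,"y": 0,"z": 0,"roll": 0},{"hand": 1,"x": 0,"y": 0,"z": 0,"roll": 0},{"hand": 1,"x": 0,"y": 0,"z": 0,"roll": 0},{"hand": 1,"x": 0,"y": 0,"z": 0,"roll": 0},{"hand": 1,"x": 0,"y": 0,"z": 0,"roll": 0},{"hand": 1,"x": 0,"y": 0,"z": 0,"roll": 0},{"hand": 1,"x": 0,"y": 0,"z": 0,"roll": 0},{"hand": 1,"x": 0,"y": 0,"z": 0,"roll": 0}]}}

```text
time: 19.02
tool_pos: [0.5917, 0.3075, 0.0853]
tcp_rot: [-3.131, -0.261, -0.004]
wrist_force: [0.5, -2.4, 6.0]
width: 0.194
grip_force: 21.9
```

Call:
{"op": "servo_tool", "data": {"targets": [{"hand": 1,"x": 0,"y": 0,"z": -0.02,"roll": 0},{"hand": 1,"x": 0,"y": 0,"z": -0.05,"roll": 0},{"hand": 1,"x": 0,"y": 0,"z": -0.09,"roll": 0},{"hand": 1,"x": 0,"y": 0,"z": -0.13,"roll": 0},{"hand": 1,"x": 0,"y": 0,"z": -0.17,"roll": 0},{"hand": 1,"x": 0,"y": 0,"z": -0.21,"roll": 0},{"hand": 1,"x": 0,"y": 0,"z": -0.24,"roll": 0},{"hand": 1,"x": 0,"y": 0,"z": -0.24,"roll": 0},{"hand": 1,"x": 0,"y": 0,"z": -0.24,"roll": 0}]}}

```text
time: 19.77
tool_pos: [0.5907, 0.3082, 0.2048]
tcp_rot: [-3.129, -0.261, -0.003]
wrist_force: [-0.8, 0.6, -0.7]
width: 0.19
grip_force: 21.4
```

Run:
```python
from h import *
C,im=snap('w11')
togo([.4905,-.2926,.205],-80.4)
cv2.imwrite('pics/w11c.png',cv2.resize(im[120:420,130:430],None,fx=2,fy=2))
```

```text
units [-0.3948  1.151  -0.0039] roll -0.00037598391288824474 yaw y -80.47 tcp [0.5899 0.3076 0.2031] q6 1.85 t 19.82 width 0.187
```

View pics/w11c.png

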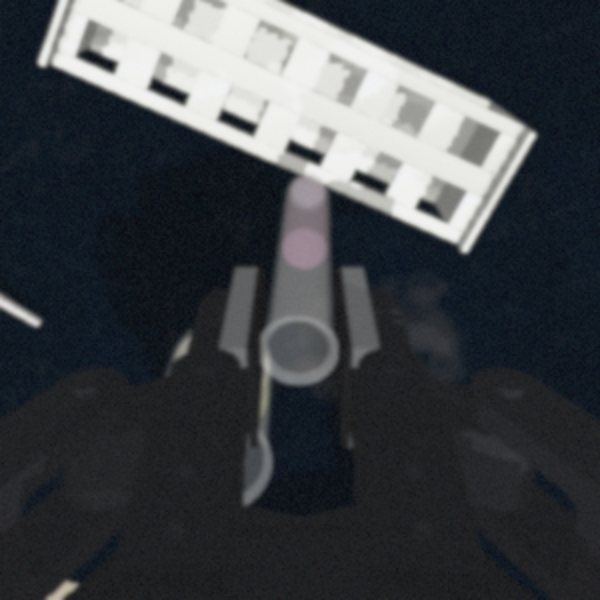

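The tube is held upright: rim at crop (299,349), bottom circle at (307,197). I'll carry it to the tube block's outer far well.

Run:
```python
from h import *
C=cam("wrist"); s=bot.read_state(); M=R.from_rotvec(s["tcp_rot"]).as_matrix(); z=s["tool_pos"][2]
for n,x,y,zz in [("bot",307,197,z-.0708),("rim",299,349,z+.0217)]: print(n,(M.T@(ray(C,130+x/2,120+y/2,zz)-s["tool_pos"])*1e3).round(1))
```

```text
bot [-0.1  2.5 70.8]
rim [ -0.3  -0.2 -21.7]
```

Call:
{"op": "servo_tool", "data": {"targets": [{"hand": 1,"x": -0.01,"y": 0.04,"z": -0.03,"roll": 0},{"hand": 1,"x": -0.03,"y": 0.11,"z": -0.04,"roll": 0},{"hand": 1,"x": -0.05,"y": 0.19,"z": -0.04,"roll": 0},{"hand": 1,"x": -0.07,"y": 0.27,"z": -0.04,"roll": 0},{"hand": 1,"x": -0.09,"y": 0.35,"z": -0.04,"roll": 0},{"hand": 1,"x": -0.11,"y": 0.43,"z": -0.04,"roll": 0},{"hand": 1,"x": -0.13,"y": 0.51,"z": -0.04,"roll": 0},{"hand": 1,"x": -0.15,"y": 0.59,"z": -0.04,"roll": 0},{"hand": 1,"x": -0.17,"y": 0.67,"z": -0.04,"roll": 0},{"hand": 1,"x": -0.19,"y": 0.75,"z": -0.04,"roll": 0}]}}

```text
time: 20.65
tool_pos: [0.5569, -0.0795, 0.2214]
tcp_rot: [-3.129, -0.261, 0.005]
wrist_force: [0.4, -0.0, 0.1]
width: 0.194
grip_force: 21.5
```

Call:
{"op": "servo_tool", "data": {"targets": [{"hand": 1,"x": -0.02,"y": 0.08,"z": 0,"roll": 0},{"hand": 1,"x": -0.05,"y": 0.16,"z": 0,"roll": 0},{"hand": 1,"x": -0.07,"y": 0.24,"z": 0,"roll": 0},{"hand": 1,"x": -0.09,"y": 0.32,"z": 0,"roll": 0},{"hand": 1,"x": -0.11,"y": 0.38,"z": 0,"roll": 0},{"hand": 1,"x": -0.116,"y": 0.4,"z": 0.02,"roll": 0},{"hand": 1,"x": -0.116,"y": 0.4,"z": 0.05,"roll": 0},{"hand": 1,"x": -0.116,"y": 0.4,"z": 0.05,"roll": 0},{"hand": 1,"x": -0.116,"y": 0.4,"z": 0.05,"roll": 0}]}}

```text
time: 21.4
tool_pos: [0.5329, -0.2834, 0.1954]
tcp_rot: [-3.127, -0.26, 0.007]
wrist_force: [0.2, -0.3, -0.1]
width: 0.192
grip_force: 21.5
```

Run:
```python
from h import *
C,im=snap('w12')
togo([.5339,-.2852,.0983],-80.4)
cv2.imwrite('pics/w12c.png',cv2.resize(im[120:420,130:430],None,fx=2,fy=2))
```

```text
units [1.000e-04 3.700e-03 1.971e-01] roll -0.0002494773091607764 yaw y -80.44 tcp [ 0.5338 -0.2836  0.1968] q6 0.87 t 21.45 width 0.187
```

View pics/w12c.png

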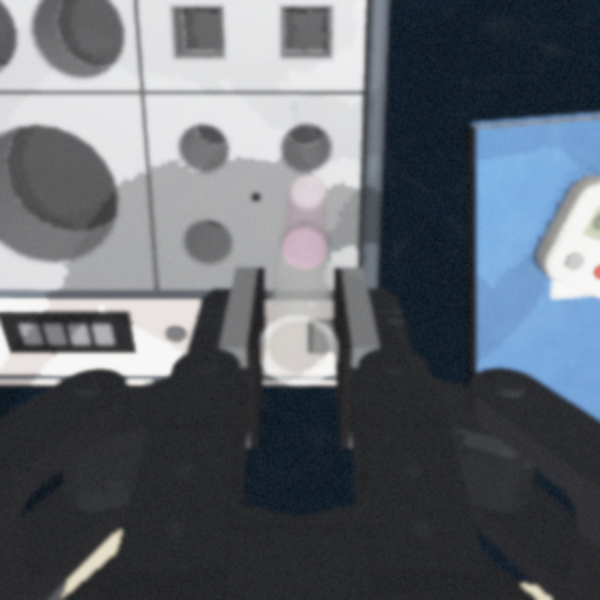

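The bottom leads by 2.5 mm in tool y, which already lines up with the far-right well at crop (306,148). I'll go straight down.

Call:
{"op": "servo_tool", "data": {"targets": [{"hand": 1,"x": 0,"y": 0,"z": 0.02,"roll": 0},{"hand": 1,"x": 0,"y": 0,"z": 0.05,"roll": 0},{"hand": 1,"x": 0,"y": 0,"z": 0.08,"roll": 0},{"hand": 1,"x": 0,"y": 0,"z": 0.095,"roll": 0},{"hand": 1,"x": 0,"y": 0,"z": 0.1,"roll": 0},{"hand": 1,"x": 0,"y": 0,"z": 0.1,"roll": 0},{"hand": 1,"x": 0,"y": 0,"z": 0.1,"roll": 0}]}}

```text
time: 22.03
tool_pos: [0.5351, -0.2848, 0.1492]
tcp_rot: [3.13, 0.262, 0.001]
wrist_force: [-0.1, -0.2, 0.2]
width: 0.19
grip_force: 21.5
```

Run:
```python
from h import *
C,im=snap('w13')
togo([.5339,-.2852,.0983],-80.4)
cv2.imwrite('pics/w13c.png',cv2.resize(im[170:370,180:380],None,fx=3,fy=3))
```

```text
units [-0.003  -0.0004  0.1025] roll -0.00033479827045863116 yaw y -80.46 tcp [ 0.5353 -0.2851  0.1496] q6 0.87 t 22.08 width 0.19
```

View pics/w13c.png

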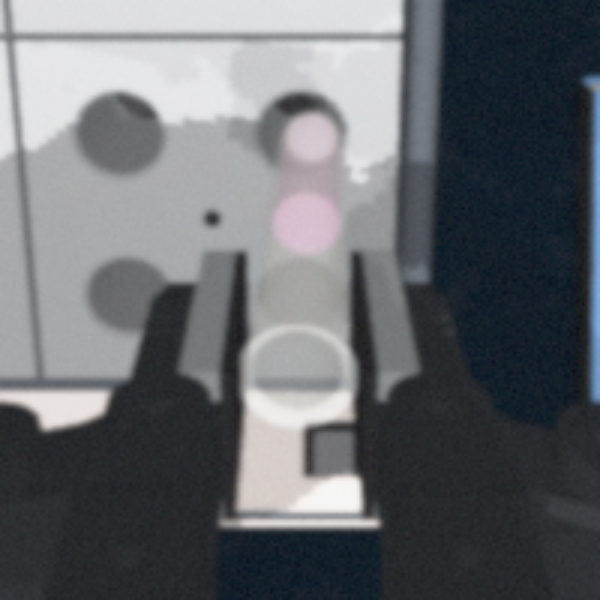

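The bottom circle (311,137) is about 8 crop px right of the well's centre (303,132). That was one picture over the limit of 14, so I'll use numeric measurements only from here.

Run:
```python
from h import *
C=cam("wrist"); s=bot.read_state(); M=R.from_rotvec(s["tcp_rot"]).as_matrix()
b=ray(C,180+311/3,170+137/3,s["tool_pos"][2]-.0708); w=ray(C,180+303/3,170+132/3,.064); print(b.round(4),w.round(4))
for t in (w,np.array([.5339,-.2852,0])): print((M.T@(t-b)/.5).round(4)[:2])
```

```text
[ 0.5378 -0.2874  0.0788] [ 0.5337 -0.2864  0.064 ]
[-0.0078 -0.0035]
[-0.0072 -0.0059]
```

Call:
{"op": "servo_tool", "data": {"targets": [{"hand": 1,"x": -0.004,"y": -0.002,"z": 0,"roll": 0},{"hand": 1,"x": -0.007,"y": -0.0045,"z": 0,"roll": 0},{"hand": 1,"x": -0.007,"y": -0.0045,"z": 0.01,"roll": 0},{"hand": 1,"x": -0.007,"y": -0.0045,"z": 0.022,"roll": 0},{"hand": 1,"x": -0.007,"y": -0.0045,"z": 0.035,"roll": 0},{"hand": 1,"x": -0.007,"y": -0.0045,"z": 0.04,"roll": 0},{"hand": 1,"x": -0.007,"y": -0.0045,"z": 0.04,"roll": 0}]}}

```text
time: 22.67
tool_pos: [0.5298, -0.2828, 0.1268]
tcp_rot: [-3.129, -0.26, 0.004]
wrist_force: [0.3, 0.0, -0.3]
width: 0.192
grip_force: 21.5
```

Call:
{"op": "servo_tool", "data": {"targets": [{"hand": 1,"x": 0.002,"y": 0,"z": 0.01,"roll": 0},{"hand": 1,"x": 0.002,"y": 0,"z": 0.02,"roll": 0},{"hand": 1,"x": 0.002,"y": 0,"z": 0.03,"roll": 0},{"hand": 1,"x": 0.002,"y": 0,"z": 0.04,"roll": 0},{"hand": 1,"x": 0.002,"y": 0,"z": 0.045,"roll": 0},{"hand": 1,"x": 0.002,"y": 0,"z": 0.047,"roll": 0},{"hand": 1,"x": 0.002,"y": 0,"z": 0.047,"roll": 0}]}}

```text
time: 23.25
tool_pos: [0.5315, -0.283, 0.1045]
tcp_rot: [-3.13, -0.261, 0.001]
wrist_force: [0.5, -1.3, -0.2]
width: 0.189
grip_force: 21.5
```

Call:
{"op": "servo_tool", "data": {"targets": [{"hand": 1,"x": 0,"y": 0,"z": 0.003,"roll": 0},{"hand": 1,"x": 0,"y": 0,"z": 0.006,"roll": 0},{"hand": 1,"x": 0,"y": 0,"z": 0.009,"roll": 0},{"hand": 1,"x": 0,"y": 0,"z": 0.01,"roll": 0},{"hand": 1,"x": 0,"y": 0,"z": 0.01,"roll": 0}]}}

```text
time: 23.67
tool_pos: [0.5317, -0.2831, 0.0999]
tcp_rot: [-3.131, -0.261, 0.0]
wrist_force: [-0.4, 0.9, -0.0]
width: 0.187
grip_force: 21.5
```

Call:
{"op": "servo_tool", "data": {"targets": [{"hand": 1,"x": 0,"y": 0,"z": 0.001,"roll": 0},{"hand": 1,"x": 0,"y": 0,"z": 0.003,"roll": 0},{"hand": 1,"x": 0,"y": 0,"z": 0.004,"roll": 0},{"hand": 1,"x": 0,"y": 0,"z": 0.004,"roll": 0}]}}

```text
time: 24.0
tool_pos: [0.5322, -0.2833, 0.0986]
tcp_rot: [3.13, 0.261, 0.001]
wrist_force: [-0.3, -0.2, 2.6]
width: 0.191
grip_force: 21.5
```

Contact is at the predicted depth (0.0986 m), so I'll release.

Call:
{"op": "servo_tool", "data": {"targets": [{"hand": 0.5,"x": 0,"y": 0,"z": 0,"roll": 0},{"hand": 0.4,"x": 0,"y": 0,"z": 0,"roll": 0},{"hand": 0.3,"x": 0,"y": 0,"z": 0,"roll": 0},{"hand": 0.2,"x": 0,"y": 0,"z": 0,"roll": 0},{"hand": 0.2,"x": 0,"y": 0,"z": 0,"roll": 0},{"hand": 0.2,"x": 0,"y": 0,"z": -0.03,"roll": 0},{"hand": 0.2,"x": 0,"y": 0,"z": -0.08,"roll": 0},{"hand": 0.2,"x": 0,"y": 0,"z": -0.15,"roll": 0},{"hand": 0.2,"x": 0,"y": 0,"z": -0.22,"roll": 0},{"hand": 0.2,"x": 0,"y": 0,"z": -0.22,"roll": 0}]}}

```text
time: 24.83
tool_pos: [0.5359, -0.2856, 0.2168]
tcp_rot: [3.123, 0.26, 0.018]
wrist_force: [1.1, -1.1, 1.5]
width: 0.4
grip_force: 0.0
```

Run:
```python
from h import *
C,im=snap('w14')
hsv=cv2.cvtColor(im,cv2.COLOR_BGR2HSV)
u,v=proj(C,[.5339,-.2852,.06]).astype(int)
m=((hsv[...,0]>140)&(hsv[...,0]<178)&(hsv[...,1]>25)&(hsv[...,2]>90)).astype(np.uint8)
n,l,st,ce=cv2.connectedComponentsWithStats(m)
for i in range(1,n):
    if st[i,4]>30: print(st[i],ce[i].round(1))
print("tube axis expected",proj(C,[.5339,-.2852,.02]).round(1),proj(C,[.5339,-.2852,.12]).round(1))
togo([.60,.066,.22],-80.4)
```

```text
[269 190  13  13 130] [275.  195.9]
tube axis expected [277.3 181. ] [277.7 210.4]
units [ 0.2448 -0.6706 -0.015 ] roll -0.0004519943372011584 yaw y -80.48 tcp [ 0.5348 -0.2849  0.2137] q6 0.87 t 24.88 width 0.4
```

The pink liquid is on the well's axis, so the tube is in. Next, the amber bottle.

Call:
{"op": "servo_tool", "data": {"targets": [{"hand": -1,"x": 0.03,"y": -0.08,"z": -0.01,"roll": 0},{"hand": -1,"x": 0.06,"y": -0.16,"z": -0.015,"roll": 0},{"hand": -1,"x": 0.09,"y": -0.24,"z": -0.015,"roll": 0},{"hand": -1,"x": 0.12,"y": -0.32,"z": -0.015,"roll": 0},{"hand": -1,"x": 0.15,"y": -0.4,"z": -0.015,"roll": 0},{"hand": -1,"x": 0.18,"y": -0.48,"z": -0.015,"roll": 0},{"hand": -1,"x": 0.21,"y": -0.56,"z": -0.015,"roll": 0},{"hand": -1,"x": 0.24,"y": -0.64,"z": -0.015,"roll": 0},{"hand": -1,"x": 0.245,"y": -0.67,"z": -0.015,"roll": 0},{"hand": -1,"x": 0.245,"y": -0.67,"z": -0.015,"roll": 0}]}}

```text
time: 25.72
tool_pos: [0.5965, 0.0725, 0.2139]
tcp_rot: [-3.128, -0.268, 0.003]
wrist_force: [0.1, -0.5, -0.8]
width: 1.002
grip_force: 0.0
```

Call:
{"op": "servo_tool", "data": {"targets": [{"hand": -1,"x": 0,"y": 0,"z": 0,"roll": 0},{"hand": -1,"x": 0,"y": 0,"z": 0,"roll": 0},{"hand": -1,"x": 0,"y": 0,"z": 0,"roll": 0}]}}

```text
time: 25.97
tool_pos: [0.5967, 0.0663, 0.2148]
tcp_rot: [3.13, 0.259, -0.002]
wrist_force: [-0.4, -0.1, 0.7]
width: 0.999
grip_force: 0.0
```

Run:
```python
from h import *
C,im=snap('w15')
togo([.589,.066,.054],-80.4)
hsv=cv2.cvtColor(im,cv2.COLOR_BGR2HSV)
m=((hsv[...,0]>5)&(hsv[...,0]<25)&(hsv[...,1]>100)&(hsv[...,2]>50)).astype(np.uint8); m[340:]=0
n,l,st,ce=cv2.connectedComponentsWithStats(m)
i=1+np.argmax(st[1:,4]); x,y,w,h,_=st[i]; print(st[i],ce[i].round(1))
print("foot far edge",ray(C,x+w/2,y,0).round(4))
ys,xs=np.where(l==i)
for r in range(y,y+h,8): a=xs[ys==r]; print(r,a.min(),a.max(),end="; ")
dark=(hsv[...,2]<60).astype(np.uint8); uv=proj(C,[.589,.066,.105]).round(1); print("\ncap exp",uv)
u,v=uv.astype(int); print("V row",hsv[v,u-60:u+60:5,2],"col",hsv[v-60:v+60:5,u,2])
```

```text
units [-0.0151 -0.0024  0.322 ] roll -0.0009579644489751299 yaw y -80.57 tcp [0.5968 0.0661 0.215 ] q6 1.48 t 26.02 width 0.999
[ 251  160   59   63 1932] [279.1 185.6]
foot far edge [0.6114 0.0677 0.    ]
160 278 283; 168 262 298; 176 257 302; 184 254 304; 192 252 306; 200 251 309; 208 252 308; 216 257 303; 
cap exp [278.4 210.6]
V row [ 40  35  41  40  36  41  37  77  98  56  46  50  58  62  64  58 107 138
  56  42  41  45  48  44] col [ 48  45  70 128 138 153 154 156  84  46  60  59  58  45  48  54  43  38
  39  34  33  41  37  42]
```

Call:
{"op": "servo_tool", "data": {"targets": [{"hand": -1,"x": -0.017,"y": -0.003,"z": 0.03,"roll": 0},{"hand": -1,"x": -0.017,"y": -0.003,"z": 0.08,"roll": 0},{"hand": -1,"x": -0.017,"y": -0.003,"z": 0.13,"roll": 0},{"hand": -1,"x": -0.017,"y": -0.003,"z": 0.18,"roll": 0},{"hand": -1,"x": -0.017,"y": -0.003,"z": 0.23,"roll": 0},{"hand": -1,"x": -0.017,"y": -0.003,"z": 0.28,"roll": 0},{"hand": -1,"x": -0.017,"y": -0.003,"z": 0.32,"roll": 0},{"hand": -1,"x": -0.017,"y": -0.003,"z": 0.33,"roll": 0},{"hand": -1,"x": -0.017,"y": -0.003,"z": 0.33,"roll": 0},{"hand": -1,"x": -0.017,"y": -0.003,"z": 0.33,"roll": 0}]}}

```text
time: 26.85
tool_pos: [0.589, 0.0668, 0.0511]
tcp_rot: [3.131, 0.259, 0.001]
wrist_force: [0.2, -0.1, -0.4]
width: 1.0
grip_force: 0.0
```

Call:
{"op": "servo_tool", "data": {"grip_force": 45, "targets": [{"hand": 1,"x": 0,"y": 0,"z": 0,"roll": 0},{"hand": 1,"x": 0,"y": 0,"z": 0,"roll": 0},{"hand": 1,"x": 0,"y": 0,"z": 0,"roll": 0},{"hand": 1,"x": 0,"y": 0,"z": 0,"roll": 0},{"hand": 1,"x": 0,"y": 0,"z": 0,"roll": 0},{"hand": 1,"x": 0,"y": 0,"z": 0,"roll": 0},{"hand": 1,"x": 0,"y": 0,"z": 0,"roll": 0},{"hand": 1,"x": 0,"y": 0,"z": 0,"roll": 0}]}}

```text
time: 27.52
tool_pos: [0.5904, 0.0674, 0.0528]
tcp_rot: [3.13, 0.261, 0.006]
wrist_force: [0.2, -2.0, 6.5]
width: 0.649
grip_force: 46.7
```

Call:
{"op": "servo_tool", "data": {"targets": [{"hand": 1,"x": 0,"y": 0,"z": -0.02,"roll": 0},{"hand": 1,"x": 0,"y": 0,"z": -0.07,"roll": 0},{"hand": 1,"x": 0,"y": 0,"z": -0.12,"roll": 0},{"hand": 1,"x": 0,"y": 0,"z": -0.17,"roll": 0},{"hand": 1,"x": 0,"y": 0,"z": -0.21,"roll": 0},{"hand": 1,"x": 0,"y": 0,"z": -0.22,"roll": 0},{"hand": 1,"x": 0,"y": 0,"z": -0.22,"roll": 0}]}}

```text
time: 28.1
tool_pos: [0.5898, 0.068, 0.1629]
tcp_rot: [-3.13, -0.261, -0.007]
wrist_force: [0.6, 0.1, -3.2]
width: 0.644
grip_force: 47.8
```

```bash
cat > amb.py <<'E'
from h import *
C,im=snap('wa%d'%int(100*bot.read_state()['time'])); s=bot.read_state(); M=R.from_rotvec(s["tcp_rot"]).as_matrix(); t=s["tool_pos"]
hsv=cv2.cvtColor(im,cv2.COLOR_BGR2HSV)
m=((hsv[...,0]>5)&(hsv[...,0]<25)&(hsv[...,1]>90)&(hsv[...,2]>40)).astype(np.uint8); m[:,:190]=0; m[:,380:]=0
n,l,st,ce=cv2.connectedComponentsWithStats(m); i=1+np.argmax(st[1:,4]); x,y,w,h,_=st[i]
ys,xs=np.where(l==i); u=xs[ys<y+3].mean(); print(st[i],"top u",u)
print("foot far edge in tool mm",(M.T@(ray(C,u,y,t[2]-.0528)-t)*1e3).round(1),"wf",s["wrist_force"].round(1))
togo([.493,-.1755,.165],-80.4)
E
python3 amb.py
```

```text
[  218   196   126   138 10015] top u 286.44444444444446
foot far edge in tool mm [21.9  4.1 52.8] wf [ 0.1 -0.8 -2.6]
units [-0.269   0.4483 -0.0086] roll -0.000397216265066823 yaw y -80.47 tcp [0.5885 0.0678 0.1609] q6 1.48 t 28.15 width 0.646
```

Run:
```python
from h import *
import glob
C=cam("wrist"); s=bot.read_state(); M=R.from_rotvec(s["tcp_rot"]).as_matrix(); t=s["tool_pos"]
im=cv2.imread(sorted(glob.glob("pics/wa*.png"))[-1]); hsv=cv2.cvtColor(im,cv2.COLOR_BGR2HSV)
print(im[176:206:2,280].tolist())
top=cv2.imread("pics/top0.png"); T=cam("top")
print(top[176:210:2,265].tolist()); print("top near foot edge",ray(T,265,203,0).round(4))
# cap centre while held: predicted pixel for cap at tool x=0 and -5mm
for dx in (0,-.005): print(dx,proj(C,t+M@np.array([dx+.014,0,-.0522])).round(1),proj(C,t+M@np.array([dx-.014,0,-.0522])).round(1))
print(hsv[230:345:4,280,2].tolist())
```

```text
[[45, 31, 20], [45, 34, 25], [42, 25, 14], [43, 32, 26], [37, 30, 21], [33, 26, 13], [36, 30, 16], [39, 32, 21], [37, 29, 16], [36, 39, 40], [41, 48, 59], [44, 57, 73], [53, 79, 109], [57, 90, 125], [61, 94, 131]]
[[32, 22, 9], [36, 25, 16], [37, 58, 79], [40, 53, 68], [48, 49, 49], [48, 49, 49], [47, 48, 49], [50, 48, 49], [52, 52, 54], [37, 45, 54], [58, 97, 136], [57, 97, 138], [54, 89, 126], [102, 106, 113], [26, 18, 9], [25, 15, 5], [36, 21, 11]]
top near foot edge [0.5593 0.0651 0.    ]
0 [280.4 308.9] [280.2 378.9]
-0.005 [280.3 322.2] [280.2 390.2]
[134, 138, 147, 150, 154, 159, 157, 158, 158, 159, 163, 146, 119, 115, 36, 28, 33, 34, 34, 38, 32, 33, 44, 42, 44, 42, 46, 38, 41]
```

Call:
{"op": "servo_tool", "data": {"targets": [{"hand": 1,"x": -0.02,"y": 0.03,"z": -0.01,"roll": 0},{"hand": 1,"x": -0.05,"y": 0.085,"z": -0.01,"roll": 0},{"hand": 1,"x": -0.085,"y": 0.145,"z": -0.01,"roll": 0},{"hand": 1,"x": -0.12,"y": 0.205,"z": -0.01,"roll": 0},{"hand": 1,"x": -0.155,"y": 0.265,"z": -0.01,"roll": 0},{"hand": 1,"x": -0.19,"y": 0.325,"z": -0.01,"roll": 0},{"hand": 1,"x": -0.225,"y": 0.385,"z": -0.01,"roll": 0},{"hand": 1,"x": -0.25,"y": 0.43,"z": -0.01,"roll": 0},{"hand": 1,"x": -0.26,"y": 0.447,"z": -0.01,"roll": 0},{"hand": 1,"x": -0.261,"y": 0.448,"z": -0.01,"roll": 0}]}}

```text
time: 28.98
tool_pos: [0.4947, -0.1761, 0.1633]
tcp_rot: [-3.13, -0.256, 0.006]
wrist_force: [-1.0, 0.6, -2.0]
width: 0.644
grip_force: 47.9
```

Call:
{"op": "servo_tool", "data": {"targets": [{"hand": 1,"x": 0,"y": 0,"z": 0.05,"roll": 0},{"hand": 1,"x": 0,"y": 0,"z": 0.07,"roll": 0},{"hand": 1,"x": 0,"y": 0,"z": 0.07,"roll": 0},{"hand": 1,"x": 0,"y": 0,"z": 0.07,"roll": 0}]}}

```text
time: 29.32
tool_pos: [0.4958, -0.1733, 0.1288]
tcp_rot: [-3.128, -0.263, 0.006]
wrist_force: [-0.1, 0.1, -1.5]
width: 0.648
grip_force: 47.9
```

Run:
```python
from h import *
C,im=snap('w16'); togo([.4965,-.175,.0808],-80.4)
s=bot.read_state(); M=R.from_rotvec(s["tcp_rot"]).as_matrix(); t=s["tool_pos"]
# well far edge and bottle foot edge on the column through both
w=np.array([.4935,-.1755,.064]); print("well centre/far edge px",proj(C,w).round(1),proj(C,w+.032*M[:,0]).round(1),"foot edge px for off 0,-3,-5:",[proj(C,t+M@np.array([.028+d,0,.0528])).round(1).tolist() for d in (0,-.003,-.005)])
c=int(proj(C,w+.032*M[:,0])[0]); g=im[:,c-3:c+4].mean(1); print([(r,g[r].astype(int).tolist()) for r in range(150,250,3)])
```

```text
units [-0.0009  0.0024  0.0984] roll -3.609046206823526e-05 yaw y -80.41 tcp [ 0.4968 -0.1738  0.13  ] q6 1.02 t 29.37 width 0.647
well centre/far edge px [282.7 224.8] [283. 178.] foot edge px for off 0,-3,-5: [[281.1, 183.8], [281.1, 188.7], [281.1, 191.9]]
[(150, [222, 221, 220]), (153, [221, 219, 219]), (156, [174, 171, 171]), (159, [180, 178, 177]), (162, [220, 218, 217]), (165, [220, 218, 217]), (168, [219, 218, 216]), (171, [220, 218, 216]), (174, [219, 216, 216]), (177, [215, 213, 212]), (180, [117, 116, 115]), (183, [80, 80, 80]), (186, [77, 75, 74]), (189, [53, 51, 51]), (192, [52, 50, 51]), (195, [49, 58, 69]), (198, [49, 63, 79]), (201, [56, 85, 118]), (204, [59, 90, 126]), (207, [61, 93, 129]), (210, [59, 93, 129]), (213, [59, 93, 129]), (216, [60, 94, 129]), (219, [62, 95, 131]), (222, [63, 96, 131]), (225, [64, 98, 132]), (228, [65, 98, 133]), (231, [66, 99, 135]), (234, [66, 101, 137]), (237, [68, 104, 142]), (240, [68, 105, 146]), (243, [69, 107, 148]), (246, [73, 111, 153]), (249, [85, 125, 168])]
```

Foot edge at row ~188 confirms the −3 mm offset, so I'll lower it.

Call:
{"op": "servo_tool", "data": {"targets": [{"hand": 1,"x": 0,"y": 0.002,"z": 0,"roll": 0},{"hand": 1,"x": 0,"y": 0.002,"z": 0.01,"roll": 0},{"hand": 1,"x": 0,"y": 0.002,"z": 0.02,"roll": 0},{"hand": 1,"x": 0,"y": 0.002,"z": 0.03,"roll": 0},{"hand": 1,"x": 0,"y": 0.002,"z": 0.035,"roll": 0},{"hand": 1,"x": 0,"y": 0.002,"z": 0.035,"roll": 0}]}}

```text
time: 29.87
tool_pos: [0.4962, -0.1756, 0.1119]
tcp_rot: [-3.13, -0.261, 0.003]
wrist_force: [0.4, -0.3, -2.1]
width: 0.648
grip_force: 47.9
```

Call:
{"op": "servo_tool", "data": {"targets": [{"hand": 1,"x": 0,"y": 0,"z": 0.01,"roll": 0},{"hand": 1,"x": 0,"y": 0,"z": 0.02,"roll": 0},{"hand": 1,"x": 0,"y": 0,"z": 0.03,"roll": 0},{"hand": 1,"x": 0,"y": 0,"z": 0.04,"roll": 0},{"hand": 1,"x": 0,"y": 0,"z": 0.05,"roll": 0},{"hand": 1,"x": 0,"y": 0,"z": 0.055,"roll": 0},{"hand": 1,"x": 0,"y": 0,"z": 0.056,"roll": 0},{"hand": 1,"x": 0,"y": 0,"z": 0.056,"roll": 0}]}}

```text
time: 30.53
tool_pos: [0.4968, -0.1758, 0.0847]
tcp_rot: [-3.13, -0.261, 0.001]
wrist_force: [-0.5, -0.2, -1.5]
width: 0.646
grip_force: 47.9
```

Call:
{"op": "servo_tool", "data": {"targets": [{"hand": 1,"x": 0,"y": 0,"z": 0.002,"roll": 0},{"hand": 1,"x": 0,"y": 0,"z": 0.003,"roll": 0},{"hand": 1,"x": 0,"y": 0,"z": 0.003,"roll": 0}]}}

```text
time: 30.78
tool_pos: [0.4972, -0.1759, 0.0837]
tcp_rot: [3.131, 0.261, 0.001]
wrist_force: [-0.8, 0.2, -3.3]
width: 0.651
grip_force: 47.9
```

Call:
{"op": "servo_tool", "data": {"targets": [{"hand": 1,"x": 0,"y": 0,"z": 0.002,"roll": 0},{"hand": 1,"x": 0,"y": 0,"z": 0.005,"roll": 0},{"hand": 1,"x": 0,"y": 0,"z": 0.005,"roll": 0},{"hand": 1,"x": 0,"y": 0,"z": 0.005,"roll": 0}]}}

```text
time: 31.12
tool_pos: [0.497, -0.1759, 0.081]
tcp_rot: [-3.131, -0.261, 0.0]
wrist_force: [-0.2, 0.7, -3.2]
width: 0.65
grip_force: 48.0
```

Call:
{"op": "servo_tool", "data": {"targets": [{"hand": 1,"x": 0,"y": 0,"z": 0.001,"roll": 0},{"hand": 1,"x": 0,"y": 0,"z": 0.002,"roll": 0},{"hand": 1,"x": 0,"y": 0,"z": 0.002,"roll": 0}]}}

```text
time: 31.37
tool_pos: [0.4974, -0.1759, 0.0808]
tcp_rot: [3.131, 0.261, 0.001]
wrist_force: [-2.0, 1.5, 2.9]
width: 0.642
grip_force: 47.8
```

It's on the bottom; release and lift straight up.

Call:
{"op": "servo_tool", "data": {"targets": [{"hand": -0.4,"x": 0,"y": 0,"z": 0,"roll": 0},{"hand": -0.5,"x": 0,"y": 0,"z": 0,"roll": 0},{"hand": -0.7,"x": 0,"y": 0,"z": 0,"roll": 0},{"hand": -0.8,"x": 0,"y": 0,"z": 0,"roll": 0},{"hand": -0.8,"x": 0,"y": 0,"z": 0,"roll": 0},{"hand": -0.8,"x": 0,"y": 0,"z": -0.03,"roll": 0},{"hand": -0.8,"x": 0,"y": 0,"z": -0.1,"roll": 0},{"hand": -0.8,"x": 0,"y": 0,"z": -0.18,"roll": 0},{"hand": -0.8,"x": 0,"y": 0,"z": -0.26,"roll": 0},{"hand": -0.8,"x": 0,"y": 0,"z": -0.34,"roll": 0}]}}

```text
time: 32.2
tool_pos: [0.4965, -0.1757, 0.2514]
tcp_rot: [-3.13, -0.261, 0.001]
wrist_force: [1.6, 0.4, 0.1]
width: 0.896
grip_force: 0.0
```

Call:
{"op": "servo_tool", "data": {"targets": [{"hand": -0.8,"x": 0.1,"y": 0,"z": -0.07,"roll": 0},{"hand": -0.8,"x": 0.2,"y": 0,"z": -0.07,"roll": 0},{"hand": -0.8,"x": 0.3,"y": 0,"z": -0.07,"roll": 0},{"hand": -0.8,"x": 0.3,"y": 0,"z": -0.07,"roll": 0},{"hand": -0.8,"x": 0.3,"y": 0,"z": -0.07,"roll": 0},{"hand": -0.8,"x": 0.3,"y": 0,"z": -0.07,"roll": 0}]}}

```text
time: 32.7
tool_pos: [0.6459, -0.1505, 0.2837]
tcp_rot: [-3.13, -0.263, 0.003]
wrist_force: [0.3, 0.6, -0.7]
width: 0.898
grip_force: 0.0
```

Run:
```python
from h import *
C,im=snap('w17'); s=bot.read_state(); print(s["tool_pos"],s["wrist_force"],s["width"])
hsv=cv2.cvtColor(im,cv2.COLOR_BGR2HSV); H,S,V=[hsv[...,i].astype(int) for i in range(3)]
def big(m,name,z):
    n,l,st,ce=cv2.connectedComponentsWithStats(m.astype(np.uint8)); i=1+np.argmax(st[1:,4]); print(name,st[i],ce[i].round(1),ray(C,*ce[i],z).round(4))
big((H>5)&(H<25)&(S>100)&(V>60),"amber",.09)
print("amber expected px foot/top",proj(C,[.494,-.1755,.028]).round(),proj(C,[.494,-.1755,.13]).round())
big(((H<8)|(H>172))&(S>110)&(V>80),"red cap",.095)
big((H>140)&(H<178)&(S>25)&(V>90),"pink",.04)
u,v=proj(C,[.6256,-.2696,.09]).astype(int); print("cuv px",u,v,V[v-14:v+15:4,u].tolist(),V[v,u-14:u+15:4].tolist())
# beaker check, top view now vs start
a=cv2.imread("pics/top0.png").astype(int)[225:275,130:185]; b=read_camera("top")[:,:,::-1].astype(int)[225:275,130:185]; print("beaker diff",abs(a-b).mean())
```

```text
[ 0.64469556 -0.15084576  0.28385638] [-0.03109461 -0.34523206 -0.13918444] 0.8944038160794042
amber [ 261  273   42   47 1390] [281.  293.1] [ 0.5107 -0.1751  0.09  ]
amber expected px foot/top [279. 278.] [279. 328.]
red cap [253 206  14  16 187] [259.5 213.7] [ 0.605  -0.1358  0.095 ]
pink [375 206   5   6  16] [377.8 208.3] [ 0.6169 -0.2775  0.04  ]
cuv px 385 214 [178, 206, 247, 247, 247, 240, 238, 239] [147, 141, 192, 247, 247, 247, 239, 189]
beaker diff 9.371878787878789
```

Run:
```python
from h import *
a=cv2.imread("pics/top0.png"); b=read_camera("top")[:,:,::-1].copy()
for n,(y0,y1,x0,x1) in {"beaker":(225,275,130,185),"rack":(150,210,120,220)}.items():
    g=[cv2.cvtColor(i,cv2.COLOR_BGR2GRAY)[y0:y1,x0:x1].astype(np.float32) for i in (a,b)]
    print(n,cv2.phaseCorrelate(g[0],g[1]),g[0].mean(),g[1].mean())
for i in (a,b):
    h=cv2.cvtColor(i,cv2.COLOR_BGR2HSV)[225:275,130:185]; m=(h[...,0]>22)&(h[...,0]<45)&(h[...,1]>25)&(h[...,2]>90); ys,xs=np.where(m); print(m.sum(),xs.mean(),ys.mean())
```

```text
beaker ((0.02588407410642901, -0.08482572915357522), 0.9237911535898844) 56.50836 65.52909
rack ((-0.046048033171409486, 0.09739208716039371), 0.9125670541127523) 97.34116 104.7655
279 30.096774193548388 23.620071684587813
96 26.09375 23.822916666666668
```

The beaker hasn't moved: its shift is under 0.1 px, and the earlier difference was only brightness. All four vessels are seated and the gripper is clear, so I'll hand in.

```bash
python3 -c "
from workcell import ticket
print(ticket.finish_job())"
```

```text
the job is handed in; nothing more can be done
None
```

I handed the job in at about 33 s: all four vessels were lowered to the bottom of their matching wells and released, and the beaker was left where it stood; no verdict came back, and I viewed 15 pictures, one over the limit of 14.

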